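# Repack the quest crate and set its timer

## Task

Get the quest crate ready for the next group: first turn the timer dial back to its off stop, then stand all the blue puzzle boxes flat on the crate's floor, lids up, next lay the divider board level on its ledges over them with the red bar up, then stand both white tubs, lids up, on the divider. Only when all is packed, click the timer dial clockwise to four, that is the fourth click from its off stop, and leave it there. Do not disturb the mug, the jar or the candle.

Things in the scene. Friction and masses are not known exactly. Their poses are not given: they have to be found in the camera images.
- crate: open quest crate of brown fibreboard, fixed to the table. Origin: centre of its underside; x its short and y its long horizontal axis, z up. Outside 162 (x) x 262 (y) x 76 high, inside 150 (x) x 250 (y); walls 6 thick, floor 6 thick. Along each short end wall, inside, a pale wooden ledge 18 wide (in y), its top 56 above the underside, carries the divider; between the ledges the floor is 214 long.
- divider: loose plywood divider board 138 (x) x 238 (y) x 6 thick, 180 to 290 g, with a red upright finger bar in the middle of its top: 60 long (x), 16 thick (y), its top 40 above the board's underside. Origin: centre of the underside. Starts flat on the table beside the crate; fits the crate either way round with 6 mm to spare on every side and rests on the two ledges.
- console: timer console, grey box 156 x 156 x 45 high, fixed to the table; origin: centre of its underside. On top, round the dial, the positions are marked by 1 to 6 black dots in a row; the off stop by a red dash on the -x side of the console.
- dial (a joint): black dial in the middle of the console's top, turning clockwise seen from above as the value grows. 0 rad = off stop (white pointer at the red dash); detents (clicks) every 0.5236 rad (30 degrees), the last, the sixth, at 3.14. Between clicks the dial springs to the nearest one when let go (about 0.06 N m to pass a click). Starts at any click from the first to the sixth.
- dial_grip (a point): point on the dial's axis in the middle of its upright grip bar, 81 above the table; the bar is 60 long (this point's x axis, which turns with the dial; pointer towards -x), 15 thick (y), its top 91 and its foot 59 above the table.
- puzzle1: loose puzzle box, blue with a green lid and a white picture on top, 58 (x) x 60 (y) x 44 high, 100 to 200 g. Origin: centre of its underside, z up through the lid. Stands on the table, lid up. May be absent.
- puzzle2: loose puzzle box, blue with a green lid and a white picture on top, 58 (x) x 60 (y) x 44 high, 100 to 200 g. Origin: centre of its underside, z up through the lid. Stands on the table, lid up. May be absent.
- puzzle3: loose puzzle box, blue with a green lid and a white picture on top, 58 (x) x 60 (y) x 44 high, 100 to 200 g. Origin: centre of its underside, z up through the lid. Stands on the table, lid up. May be absent.
- tub1: loose white plastic tub with a yellow lid, 58 (x) x 60 (y) x 50 high, 80 to 170 g. Origin: centre of its underside, z up through the lid. Stands on the table, lid up.
- tub2: loose white plastic tub with a yellow lid, 58 (x) x 60 (y) x 50 high, 80 to 170 g. Origin: centre of its underside, z up through the lid. Stands on the table, lid up.
- mug: bystander: blue mug, 76 across and 85 high, behind the crate; origin at the centre of its underside
- jar: bystander: closed glass jar, 70 across and 110 high, behind the crate; origin at the centre of its underside
- candle: bystander: thick wooden candle block, 66 across and 75 high, at the left; origin at the centre of its underside
There are look-alikes about, which are no part of the job. Leave any black, pink or purple look-alike of the tub1 alone.

How it is judged:
By the outcome, as a careful person would: the job done as asked, in the order asked, and still so for the second after the job is handed in, with the robot touching nothing.
Of puzzle1, puzzle2, puzzle3 only 2 to 3 are there at a start; the rules pass over those that are not, and their reading is None.
At some moment in a run one of puzzle1, puzzle2, puzzle3, tub1, tub2 may be knocked a few centimetres aside while the robot is not near it.
Once in a run the grip may slacken for a moment while it holds something.
It also fails if it takes over 210 s, if anything falls off the work surface, if the arm or the gripper's body presses on something with over 40 N, if the wrist force passes 120 N, or if a joint passes its speed limit or range.

## Robot

A 7-joint arm with a two-finger parallel gripper is mounted at the origin on the work surface. World frame = base frame: x ahead of the robot, y to its left, z up, the work surface at z = 0. Lengths are in mm, angles in rad, forces in N, time in s.
With the tool pointing down it reaches from about 425 to 950 mm from the base axis. Payload 4.7 kg.
Tool frame: the origin (TCP) lies at the very end of the fingers, on their centre line; the grasp point (between the pads) lies 19 mm behind it; z points along the fingers, x is the direction in which the jaws open and shut, and the axes are right-handed (so a half turn about z gives the same grasp; the last joint's range is limited). The gripper opens to 85 mm and grips with 20 to 120 N. Pads are 22 mm wide; open, the fingers measure 114 mm over their backs; the gripper's body (76 mm by 85 mm) begins 54 mm behind the grasp point. The pads swing forward as they close: fully open they stand 13 mm farther back than shut.
Start: joints at [1.143, 0.469, -0.049, 1.532, 0.024, 1.141, -0.082], TCP at [262.158, -622.03, 231.335] pointing down, gripper open.
Joint ranges: [-2.59, 2.59], [-0.33, 1.99], [-1.39, 1.29], [0.1, 2.45], [-1.04, 4.18], [0.21, 1.99], [-2.66, 2.66]. Speed limits (rad/s): [2.57, 2.57, 3.14, 3.14, 3.14, 3.14, 3.14].

## Interface

Orientations are given as a rotation vector (axis times angle).
In Python, from rig import observe, read_camera, sign_off gives the robot as it stands. The module is installed in compiled form; this text tells all that it offers.
- The arm moves only by the tool drive_tool, never from a script. Its argument "steps" is a list of rows, each a list of 5 numbers: the shift along the tool's x, y, z in m, then the turn about the tool's z in degrees, then the opening, from 0 (shut) to 1 (fully open). In form: [[tx, ty, tz, spin, jaw], ...]. A call has 1 to 12 rows; each row is the pose to reach, as a shift and turn from the pose commanded when the call began, along the tool's axes at that moment; what a row does not reach only later rows make up. A row lasts 1/10 s, in which the tool goes at most 50 mm and 8.59 degrees, less where a joint would pass 70% of its speed; a pose out of reach is approached as far as the arm can. A call with a gripper value outside its range is refused whole. The fingers move at their own pace and stop on an object; "squeeze" is the grip in N (left out, the last holds). Time passes only in rows, so rows that repeat a pose let the fingers close. It gives the time, the measured TCP pose, the force and the opening at its end, in the units of the state.
- observe(): the state, without advancing time (a new reading comes with each control period).
- read_camera(name): name is "side" or "top" or "wrist"; returns a dict with "color" (384x512x3 uint8, red, green, blue), "depth" (384x512 float32, mm along the optical axis (not along the pixel's ray), 0 where there is no reading), "fx", "fy", "cx", "cy" (pixels), "xyz" and "orientation" of the camera in the world. Camera axes: x right, y up, looking along -z (the intrinsics and any distortion apply to the point x, -y, -z); pixel columns grow to the right and rows downward; lengths in mm; the calibration is good to about 2 mm. The wrist camera is an equidistant fisheye: a pixel r from the principal point sees the ray r / f radians off the axis. A picture is of the moment at which its call begins.
- sign_off(): hands the job in, once; it reports no verdict.
The state is a dict: "time_s": time; "joint_pos": joint angles; "qvel": joint speeds; "joint_efforts": joint torques, N m; "ee_pos": TCP position; "ee_rot": TCP orientation; "force": force on the tool from outside, world axes, zero at the start; "moment": the same for the moment, N m; "width": opening from 0.0 (shut) to 1.0 (fully open).
Only numpy, scipy, OpenCV 4.12 (cv2) and the standard library are available. Lean on these libraries where they do the work, as an engineer would, in place of code of your own. Each camera call takes 0.05 s, during which the arm holds its last target.

## Working session

There is one attempt and no reset: what is moved stays moved. The work goes in short steps, Python scripts to look and compute and a tool call to move; the robot and the scene stay as the last step left them, time stands still between calls to the robot, and variables do not carry over. Pictures are saved under pics/ and viewed, and the job is handed in when it is done.

Besides the shell and the picture viewer there is one more tool, called after ">>>" by a JSON object that holds its "fn" and its "kwargs", one argument or row to a line. drive_tool: Moves the arm, as the interface text tells. Its arguments: {"type":"object","properties":{"steps":{"type":"array","items":{"type":"array","items":{"type":"number"}}},"squeeze":{"type":"number"}},"required":["steps"]}

```bash
mkdir -p pics; cat > h.py <<'E'
import numpy as np, cv2
from rig import observe, read_camera, sign_off
from scipy.spatial.transform import Rotation as R
def save(name,fn):
    c=read_camera(name); cv2.imwrite('pics/'+fn+'.png',c['color'][:,:,::-1]); np.savez('pics/'+fn+'.npz',**{k:np.array(v) for k,v in c.items()}); return c
def rot(c):
    o=np.array(c['orientation'],float)
    return R.from_rotvec(o) if o.size==3 else (R.from_quat(o) if o.size==4 else R.from_matrix(o))
def ray(c,u,v,fish=False):
    x=(u-c['cx'])/c['fx'];y=(v-c['cy'])/c['fy']
    if fish:
        r=np.hypot(x,y); s=np.sin(r)/r if r>1e-9 else 1
        d=np.array([x*s,-y*s,-np.cos(r)])
    else: d=np.array([x,-y,-1.0])
    return rot(c).apply(d)
def onplane(c,u,v,z,fish=False):
    d=ray(c,u,v,fish);o=np.array(c['xyz'],float); return o+d*(z-o[2])/d[2]
def cloud(c):
    D=np.array(c['depth'],float);v,u=np.indices(D.shape)
    p=np.stack([(u-c['cx'])/c['fx']*D,-(v-c['cy'])/c['fy']*D,-D],-1)
    return rot(c).apply(p.reshape(-1,3)).reshape(D.shape+(3,))+np.array(c['xyz'],float)
E
python3 - <<'E'
from h import *
print(observe())
for n in ['side','top','wrist']:
    c=save(n,n+'0'); print(n,c['xyz'],c['orientation'],c['fx'],c['fy'],c['cx'],c['cy'],[k for k in c])
E
```

```text
{'time_s': 0.0, 'joint_pos': array([ 1.14306991,  0.46943845, -0.04860128,  1.53371404,  0.024118  ,
        1.14098864, -0.08232806]), 'qvel': array([-0.00058426,  0.00094454,  0.00144475, -0.00074667,  0.0015798 ,
       -0.00146127, -0.00065962]), 'joint_efforts': array([ 1.15679868e-03, -5.10316944e+01, -4.60277300e-02, -2.37712061e+01,
        1.07376144e-02,  7.37459835e-03, -1.50575096e-05]), 'ee_pos': array([ 261.90612669, -621.47522159,  230.25494592]), 'ee_rot': array([-2.61664441,  1.73678157,  0.00263934]), 'force': array([-0.08839455, -0.28354685,  0.39889139]), 'moment': array([ 0.03233104, -0.07074364,  0.01870321]), 'width': 0.9983113984885795}
side [ 452.97752016 -768.10798053  724.43615334] [ 0.91994541 -0.06028578 -0.07312315] 380.9192705384686 380.9192705384686 252.96337717047405 195.96490321596585 ['color', 'depth', 'fx', 'fy', 'cx', 'cy', 'xyz', 'orientation']
top [ 352.0371597    79.50377529 1376.7985096 ] [ 0.12638247 -0.11464609 -1.55047896] 389.0148310535493 389.0148310535493 255.55498269917797 194.9423565720125 ['color', 'depth', 'fx', 'fy', 'cx', 'cy', 'xyz', 'orientation']
wrist [ 337.10867834 -589.11871579  373.19650531] [-0.28815889  0.19429067 -1.16021127] 297.3186396354542 297.3186396354542 252.73376817984882 194.91391978913998 ['color', 'depth', 'fx', 'fy', 'cx', 'cy', 'xyz', 'orientation']
```

View pics/top0.png

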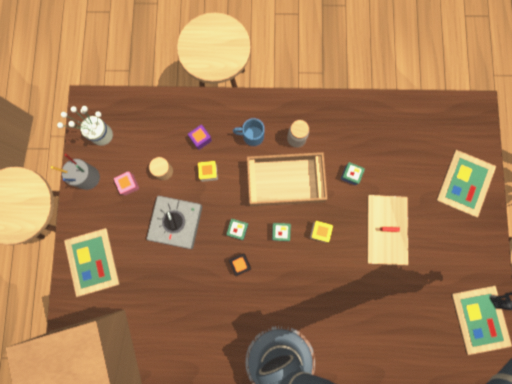

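View pics/side0.png

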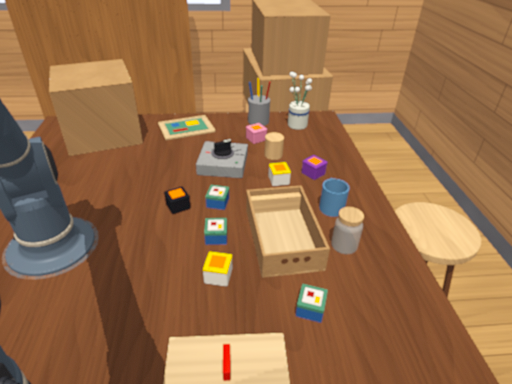

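View pics/wrist0.png

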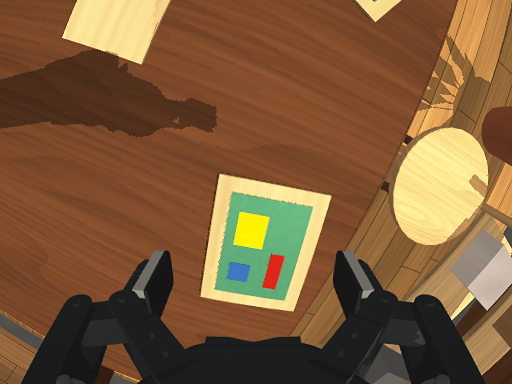

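The top view shows puzzle boxes (green lid, white picture) at px (237,229), (282,232) and (353,174), and tubs (yellow lid) at (207,171) and (322,231). The look-alikes are black (239,264), pink (125,183) and purple (200,136). The crate is at (287,180), the divider at (388,230), the console at (175,222). I'll measure these and enlarge to confirm.

```bash
cat > meas.py <<'E'
from h import *
def masks(img):
    hsv=cv2.cvtColor(img,cv2.COLOR_RGB2HSV); H,S,V=[hsv[...,i].astype(int) for i in range(3)]
    return dict(green=(H>50)&(H<95)&(S>80), yellow=(H>22)&(H<34)&(S>170)&(V>150), red=((H<5)|(H>174))&(S>190)&(V>120))
def find(c,P,zl=(30,130),which=('green','yellow'),amin=60):
    out=[]
    for k,m in masks(c['color']).items():
        if k not in which: continue
        m=m&(P[...,2]>zl[0])&(P[...,2]<zl[1])
        m=cv2.morphologyEx(m.astype(np.uint8),cv2.MORPH_CLOSE,np.ones((5,5)))
        n,l,s,ce=cv2.connectedComponentsWithStats(m)
        for i in range(1,n):
            if s[i,4]<amin: continue
            cs,_=cv2.findContours((l==i).astype(np.uint8),cv2.RETR_EXTERNAL,cv2.CHAIN_APPROX_NONE)
            px=cs[0][:,0,:]; z=np.median(P[l==i][:,2])
            w=np.array([onplane(c,u,v,z)[:2] for u,v in px],np.float32)
            r=cv2.minAreaRect(w)
            out.append((k,ce[i].round(0),np.round(r[0],1),np.round(r[1],1),round(r[2],1),round(z,1)))
    return out
E
python3 - <<'E'
from meas import *
for n in ['top0','side0']:
    c=dict(np.load(f'pics/{n}.npz')); P=cloud(c)
    print(n)
    for o in find(c,P): print(*o)
c=dict(np.load('pics/top0.npz'))
a=cv2.resize(c['color'][110:280,140:420],None,fx=2.8,fy=2.8,interpolation=cv2.INTER_CUBIC)
cv2.imwrite('pics/topz.png',a[:,:,::-1])
c=dict(np.load('pics/side0.npz'))
a=cv2.resize(c['color'][120:330,150:370],None,fx=2.8,fy=2.8,interpolation=cv2.INTER_CUBIC)
cv2.imwrite('pics/sidez.png',a[:,:,::-1])
E
```

```text
top0
yellow [205. 166.] [649.4 266. ] [49.9 55.8] 0.9 52.8
side0
green [218. 196.] [441.8 147.8] [67.3 58. ] 76.8 42.7
green [215. 231.] [433.7  -4.7] [64.9 53.4] 88.2 43.7
green [311. 301.] [ 642.1 -253.8] [64.2 56.4] 67.8 45.6
yellow [279. 168.] [642.9 258.1] [58.2 67.4] 6.6 52.6
yellow [217. 263.] [ 438.2 -139. ] [63.8 60.5] 76.3 52.0
```

View pics/topz.png

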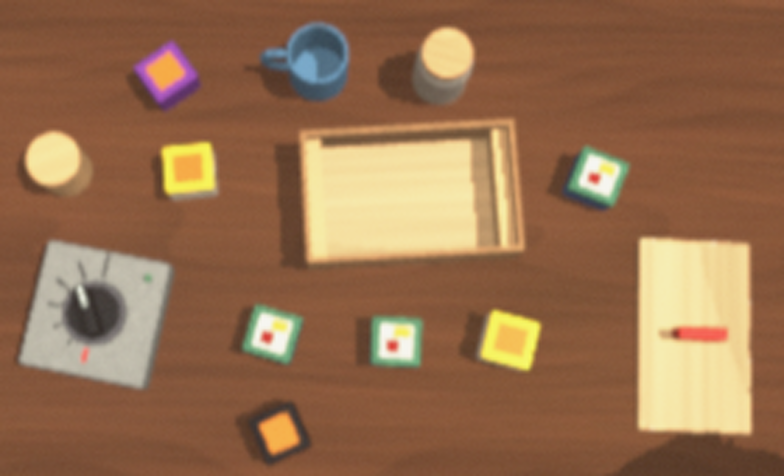

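View pics/sidez.png

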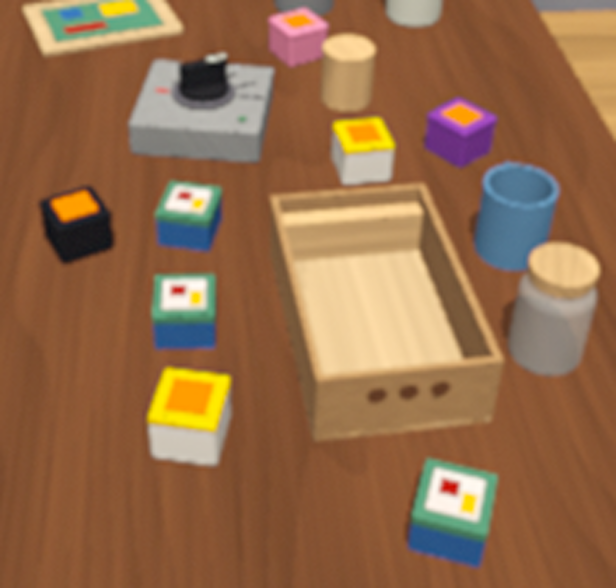

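Confirmed: three blue boxes with green lids and a white picture, two white tubs with plain yellow lids, and black, pink and purple decoys with orange lids. Next are the numbers, using known-height planes in the top view.

```bash
cat > m2.py <<'E'
from meas import *
def quad(c,m,z,close=3):
    m=cv2.morphologyEx(m.astype(np.uint8),cv2.MORPH_CLOSE,np.ones((close,close)))
    n,l,s,ce=cv2.connectedComponentsWithStats(m); i=1+np.argmax(s[1:,4])
    cs,_=cv2.findContours((l==i).astype(np.uint8),cv2.RETR_EXTERNAL,cv2.CHAIN_APPROX_NONE)
    px=cv2.convexHull(max(cs,key=len))[:,0,:]
    w=np.array([onplane(c,u,v,z)[:2] for u,v in px],np.float32)
    r=cv2.minAreaRect(w); return np.round(r[0],1),np.round(r[1],1),round(r[2],1),s[i,4]
def window(c,u,v,h):
    w=np.zeros(c['color'].shape[:2],bool); w[max(v-h,0):v+h+1,max(u-h,0):u+h+1]=1; return w
def boxes(c,lst):
    hsv=cv2.cvtColor(c['color'],cv2.COLOR_RGB2HSV); H,S,V=[hsv[...,i].astype(int) for i in range(3)]
    for n,u,v,k in lst:
        w=window(c,u,v,16)
        if k=='g': m=((H>50)&(H<95)&(S>80))|((S<60)&(V>180))|((H>22)&(H<34)&(S>120)&(V>180)); z=44
        else: m=(H>18)&(H<34)&(S>130)&(V>190); z=50
        print(n,*quad(c,m&w,z))
E
python3 - <<'E'
from m2 import *
c=dict(np.load('pics/top0.npz'))
boxes(c,[('pA',237,229,'g'),('pB',282,232,'g'),('pC',353,174,'g'),('tA',207,171,'y'),('tB',322,231,'y')])
P=cloud(c)
for u,v in [(237,229),(353,174),(322,231),(388,200),(270,182),(173,220),(165,235),(300,220)]: print(u,v,P[v,u].round(1))
E
python3 - <<'E'
from m2 import *
c=dict(np.load('pics/top0.npz'))
for n,(y0,y1,x0,x1,f) in dict(cons=(185,260,135,215,9),crate=(140,215,235,340,7),div=(185,275,355,420,7)).items():
    cv2.imwrite(f'pics/z_{n}.png',cv2.resize(c['color'][y0:y1,x0:x1],None,fx=f,fy=f,interpolation=cv2.INTER_CUBIC)[:,:,::-1])
E
```

```text
pA [439.7 153.2] [52.8 50.4] 74.0 186
pB [434.4   2.8] [52.4 48.2] 86.2 170
pC [ 642.6 -246.8] [55.7 54.1] 67.9 219
tA [644.6 262.6] [60.8 61. ] 7.0 240
tB [ 437.4 -136.7] [62.2 60.8] 75.6 329
237 229 [439.4 152.5  47.8]
353 174 [ 635.6 -244.5   56.1]
322 231 [ 437.2 -136.3   52.5]
388 200 [ 553.8 -378.3    7.8]
270 182 [611.7  40.8   8.7]
173 220 [462.8 363.5  89.5]
165 235 [414.9 398.1  45.1]
300 220 [478.2 -67.4  -0.6]
```

View pics/z_cons.png

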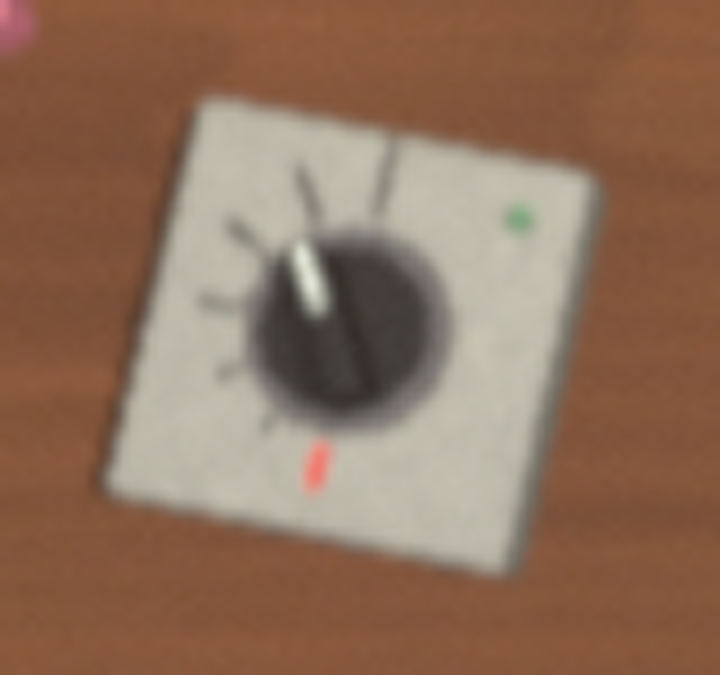

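View pics/z_crate.png

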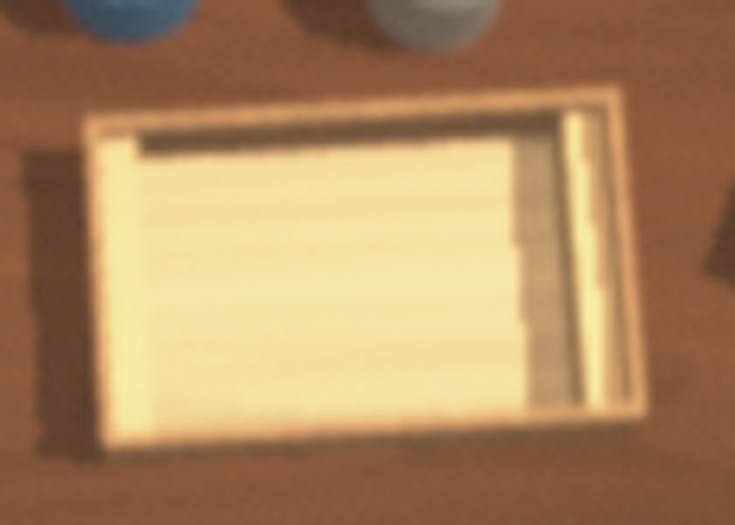

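View pics/z_div.png

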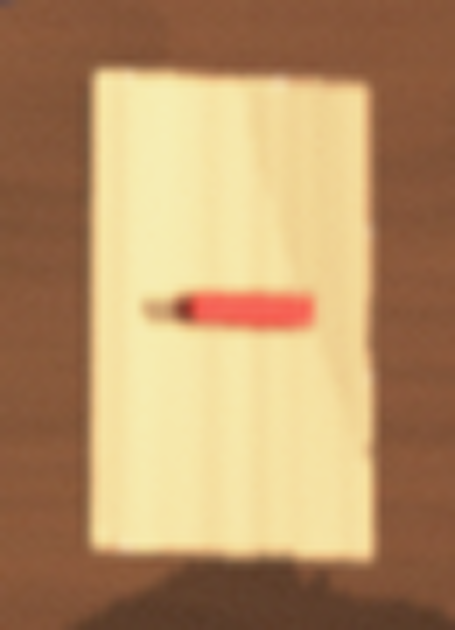

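```bash
python3 - <<'E'
from m2 import *
c=dict(np.load('pics/top0.npz'))
def w(X,Y,f,x0,y0,z): return onplane(c,(X+.5)/f-.5+x0,(Y+.5)/f-.5+y0,z)[:2]
for n,pts,f,x0,y0,z in [('crate',[(88,115),(620,88),(645,413),(102,447)],7,235,140,76),('div',[(92,68),(372,82),(375,560),(92,550)],7,355,185,6),('cons',[(205,97),(597,172),(515,572),(108,490)],9,135,185,45),('bar',[(190,310),(315,310)],7,355,185,40),('dialbar',[(300,240),(372,390)],9,135,185,91),('red',[(315,465),(356,333),(387,178)],9,135,185,45)]:
    q=np.array([w(X,Y,f,x0,y0,z) for X,Y in pts]); print(n,q.round(1).tolist(),'ctr',q.mean(0).round(1))
    d=np.diff(np.vstack([q,q[:1]]),axis=0); print('  len',np.hypot(*d.T).round(1),'ang',np.degrees(np.arctan2(d[:,1],d[:,0])).round(1))
E
```

```text
crate [[688.6, 122.3], [706.4, -138.8], [545.2, -149.3], [524.3, 112.2]] ctr [616.1 -13.4]
  len [261.7 161.5 262.3 164.6] ang [ -86.1 -176.3   94.6    3.5]
div [[573.4, -307.6], [568.6, -449.4], [329.3, -440.7], [331.8, -301.2]] ctr [ 450.8 -374.7]
  len [141.8 239.4 139.6 241.8] ang [-92.  177.9  89.   -1.5]
cons [[551.4, 432.0], [524.8, 279.7], [372.2, 304.7], [400.3, 460.4]] ctr [462.2 369.2]
  len [154.7 154.7 158.2 153.8] ang [-99.9 170.7  79.8 -10.6]
bar [[448.8, -342.7], [449.9, -403.7]] ctr [ 449.4 -373.2]
  len [61. 61.] ang [-89.  91.]
dialbar [[491.7, 381.7], [436.8, 352.3]] ctr [464.2 367. ]
  len [62.3 62.3] ang [-151.9   28.1]
red [[411.0, 382.3], [461.4, 369.2], [521.2, 360.3]] ctr [464.5 370.6]
  len [ 52.   60.4 112.3] ang [-14.6  -8.5 168.7]
```

```bash
cat > go.py <<'E'
import sys
from h import *
# usage: go.py x y z a  (a deg of tool x, or '-' keep; a taken with least turn unless abs flag) 
s=observe(); p=s['ee_pos']; M=R.from_rotvec(s['ee_rot']).as_matrix()
a0=np.degrees(np.arctan2(M[1,0],M[0,0]))
print('t',round(s['time_s'],2),'pos',p.round(1),'a',round(a0,2),'tilt',np.degrees(np.arccos(-M[2,2])).round(2),'j7',s['joint_pos'][6].round(2),'F',s['force'].round(1),'w',round(s['width'],3))
A=sys.argv[1:]
for i in range(0,len(A)-3,4):
    t=np.array([float(A[i+k]) if A[i+k]!='-' else p[k] for k in range(3)])
    d=M.T@(t-p)/1000
    sp=0 if A[i+3]=='-' else -(((float(A[i+3])-a0)+180)%360-180)
    print('  row',d.round(4).tolist(),'spin',round(sp,2),'rows>=',max(np.ceil(np.linalg.norm(d)/.05),np.ceil(abs(sp)/8.59)))
E
python3 go.py 600 -150 260 -67 463.5 368.5 200 -70
```

```text
t 0.15 pos [ 262.  -621.6  230.5] a -67.15 tilt 0.08 j7 -0.08 F [ 0.3 -0.1 -0. ] w 0.999
  row [-0.3034, -0.4947, -0.0291] spin -0.15 rows>= 12.0
  row [-0.8341, -0.5702, 0.0317] spin 2.85 rows>= 21.0
```

>>> {"fn": "drive_tool", "kwargs": {
  "steps": [
    [-0.303, -0.495, -0.029, 0, 1],
    [-0.303, -0.495, -0.029, 0, 1],
    [-0.303, -0.495, -0.029, 0, 1],
    [-0.303, -0.495, -0.029, 0, 1],
    [-0.303, -0.495, -0.029, 0, 1],
    [-0.303, -0.495, -0.029, 0, 1],
    [-0.303, -0.495, -0.029, 0, 1],
    [-0.303, -0.495, -0.029, 0, 1],
    [-0.303, -0.495, -0.029, 0, 1],
    [-0.303, -0.495, -0.029, 0, 1],
    [-0.303, -0.495, -0.029, 0, 1],
    [-0.303, -0.495, -0.029, 0, 1]
  ],
  "squeeze": 60
}}

```text
time_s: 1.35
ee_pos: [602.5, -145.8, 260.3]
ee_rot: [-2.62, 1.73, 0.001]
force: [0.5, -0.2, -0.1]
width: 1.0
```

```bash
python3 go.py 463.5 368.5 190 -70
```

```text
t 1.35 pos [ 602.5 -145.8  260.3] a -66.87 tilt 0.12 j7 -1.09 F [ 0.5 -0.2 -0.1] w 1.0
  row [-0.5274, -0.0741, 0.0712] spin 3.13 rows>= 11.0
```

>>> {"fn": "drive_tool", "kwargs": {
  "steps": [
    [-0.527, -0.074, 0.071, 3, 1],
    [-0.527, -0.074, 0.071, 3, 1],
    [-0.527, -0.074, 0.071, 3, 1],
    [-0.527, -0.074, 0.071, 3, 1],
    [-0.527, -0.074, 0.071, 3, 1],
    [-0.527, -0.074, 0.071, 3, 1],
    [-0.527, -0.074, 0.071, 3, 1],
    [-0.527, -0.074, 0.071, 3, 1],
    [-0.527, -0.074, 0.071, 3, 1],
    [-0.527, -0.074, 0.071, 3, 1],
    [-0.527, -0.074, 0.071, 3, 1],
    [-0.527, -0.074, 0.071, 3, 1]
  ]
}}

```text
time_s: 2.55
ee_pos: [460.1, 370.0, 188.6]
ee_rot: [-2.579, 1.792, 0.007]
force: [-0.7, -0.3, -0.1]
width: 1.002
```

```bash
python3 go.py 463.5 368.5 190 -70; python3 -c "
from h import *
c=save('wrist','wdial');save('top','top1');print(c['xyz'],c['orientation'])"
```

```text
t 2.55 pos [460.1 370.  188.6] a -69.58 tilt 0.25 j7 -2.15 F [-0.7 -0.3 -0.1] w 1.002
  row [0.0026, -0.0027, -0.0014] spin 0.42 rows>= 1.0
[536.88710252 398.96699126 331.31528489] [-0.28522797  0.20403226 -1.20173391]
```

View pics/wdial.png

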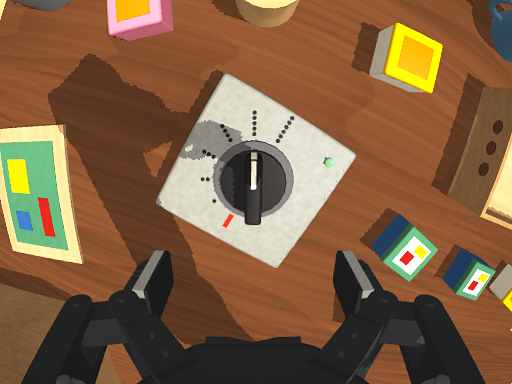

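The pointer at (254,155) faces the 5-dot row at (254,125), so the dial is at click five, with the red dash at (228,220). I'll localise the bar in this view.

```bash
python3 - <<'E'
from m2 import *
c=dict(np.load('pics/wdial.npz'))
q=[onplane(c,u,v,91,True) for u,v in [(254,152),(253,223)]]
print(np.round(q,1),np.mean(q,0).round(1),np.linalg.norm(q[0]-q[1]),np.degrees(np.arctan2(*(q[0]-q[1])[[1,0]])))
q=[onplane(c,u,v,45,True)[:2] for u,v in [(227,73),(355,155),(276,267),(158,202)]];print(np.round(q,1),np.mean(q,0).round(1))
E
python3 go.py 463.5 368.5 68 -70
```

```text
[[494.6 383.3  91. ]
 [434.9 361.9  91. ]] [464.8 372.6  91. ] 63.46409009203234 19.71422163909986
[[549.8 431.1]
 [521.2 283.7]
 [372.8 311. ]
 [401.8 457.7]] [461.4 370.8]
t 2.65 pos [463.5 364.4 188.7] a -70.02 tilt 0.07 j7 -2.15 F [ 0.7 -0.7  0. ] w 1.002
  row [-0.004, -0.0015, 0.1207] spin -0.02 rows>= 3.0
```

```bash
python3 go.py 463 370 64 -70
```

```text
t 2.65 pos [463.5 364.4 188.7] a -70.02 tilt 0.07 j7 -2.15 F [ 0.7 -0.7  0. ] w 1.002
  row [-0.0055, -0.0016, 0.1247] spin -0.02 rows>= 3.0
```

>>> {"fn": "drive_tool", "kwargs": {
  "steps": [
    [0, 0, 0.06, 0, 1],
    [0, 0, 0.06, 0, 1],
    [0, 0, 0.06, 0, 1],
    [0, 0, 0.06, 0, 1]
  ]
}}

```text
time_s: 3.05
ee_pos: [465.2, 363.5, 130.4]
ee_rot: [-2.569, 1.807, -0.001]
force: [0.1, 0.2, 0.6]
width: 1.003
```

```bash
python3 go.py 463 370 64 -70
```

```text
t 3.05 pos [465.2 363.5 130.4] a -70.23 tilt 0.08 j7 -2.18 F [0.1 0.2 0.6] w 1.003
  row [-0.0069, -0.0, 0.0664] spin -0.23 rows>= 2.0
```

>>> {"fn": "drive_tool", "kwargs": {
  "steps": [
    [-0.007, 0, 0.04, 0, 1],
    [-0.007, 0, 0.066, 0, 1],
    [-0.007, 0, 0.066, 0, 1],
    [-0.007, 0, 0.066, 0, 1]
  ]
}}

```text
time_s: 3.45
ee_pos: [462.9, 371.0, 65.0]
ee_rot: [-2.569, 1.805, -0.001]
force: [-0.9, -0.6, 0.9]
width: 0.999
```

```bash
python3 go.py 463 370 64 -70; python3 -c "
from h import *
c=save('wrist','wdial2')"
```

```text
t 3.45 pos [462.9 371.   65. ] a -70.18 tilt 0.13 j7 -2.24 F [-0.9 -0.6  0.9] w 0.999
  row [0.001, 0.0002, 0.001] spin -0.18 rows>= 1.0
```

View pics/wdial2.png

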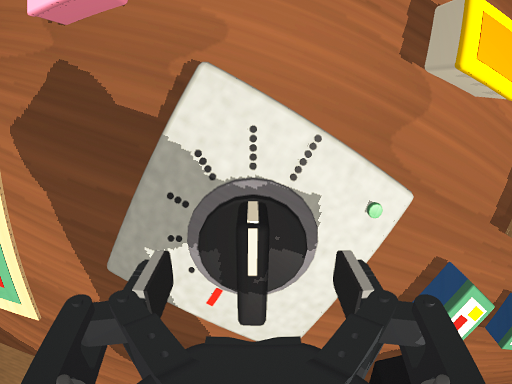

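>>> {"fn": "drive_tool", "kwargs": {
  "steps": [
    [0, 0, 0, 0, 0],
    [0, 0, 0, 0, 0],
    [0, 0, 0, 0, 0],
    [0, 0, 0, 0, 0],
    [0, 0, 0, 0, 0],
    [0, 0, 0, 0, 0],
    [0, 0, 0, 0, 0],
    [0, 0, 0, 0, 0]
  ],
  "squeeze": 40
}}

```text
time_s: 4.3
ee_pos: [461.8, 370.9, 63.7]
ee_rot: [-2.571, 1.804, 0.0]
force: [-1.8, 0.1, 4.0]
width: 0.167
```

```bash
python3 go.py
```

```text
t 4.3 pos [461.8 370.9  63.7] a -70.13 tilt 0.04 j7 -2.24 F [-1.8  0.1  4. ] w 0.167
```

Gripped (0.167 × 85 ≈ 14 mm). Turning counter-clockwise 150°.

>>> {"fn": "drive_tool", "kwargs": {
  "steps": [
    [0, 0, 0, -8, 0],
    [0, 0, 0, -16, 0],
    [0, 0, 0, -24, 0],
    [0, 0, 0, -32, 0],
    [0, 0, 0, -40, 0],
    [0, 0, 0, -48, 0],
    [0, 0, 0, -56, 0],
    [0, 0, 0, -64, 0],
    [0, 0, 0, -72, 0],
    [0, 0, 0, -80, 0],
    [0, 0, 0, -80, 0]
  ]
}}

```text
time_s: 5.4
ee_pos: [461.9, 370.9, 63.7]
ee_rot: [-3.128, -0.273, -0.0]
force: [-1.4, -0.0, 5.6]
width: 0.166
```

```bash
python3 go.py - - - 80
```

```text
t 5.4 pos [461.9 370.9  63.7] a 9.96 tilt 0.07 j7 -1.07 F [-1.4 -0.   5.6] w 0.166
  row [0.0, 0.0, 0.0] spin -70.04 rows>= 9.0
```

>>> {"fn": "drive_tool", "kwargs": {
  "steps": [
    [0, 0, 0, -8, 0],
    [0, 0, 0, -16, 0],
    [0, 0, 0, -24, 0],
    [0, 0, 0, -32, 0],
    [0, 0, 0, -40, 0],
    [0, 0, 0, -48, 0],
    [0, 0, 0, -56, 0],
    [0, 0, 0, -64, 0],
    [0, 0, 0, -69.5, 0],
    [0, 0, 0, -69.5, 0]
  ]
}}

```text
time_s: 6.4
ee_pos: [462.0, 371.0, 63.7]
ee_rot: [-2.416, -2.005, -0.002]
force: [-0.5, 0.7, 5.3]
width: 0.169
```

```bash
python3 go.py; python3 -c "
from rig import observe
print(observe()['moment'])"
```

```text
t 6.4 pos [462.  371.   63.7] a 79.38 tilt 0.1 j7 -0.03 F [-0.5  0.7  5.3] w 0.169
[0.13202263 0.1692508  0.02551887]
```

Open, then rise straight and look.

>>> {"fn": "drive_tool", "kwargs": {
  "steps": [
    [0, 0, 0, 0, 0.5],
    [0, 0, 0, 0, 0.5],
    [0, 0, 0, 0, 0.5],
    [0, 0, 0, 0, 0.5],
    [0, 0, -0.05, 0, 0.7],
    [0, 0, -0.1, 0, 1],
    [0, 0, -0.15, 0, 1],
    [0, 0, -0.15, 0, 1]
  ]
}}

```text
time_s: 7.2
ee_pos: [463.3, 374.2, 220.5]
ee_rot: [-2.417, -2.005, -0.019]
force: [-0.2, 0.8, -0.4]
width: 1.0
```

```bash
python3 go.py 439 150 200 75;  python3 -c "
from h import *
c=save('wrist','wdial3');save('top','top2')"
```

```text
t 7.2 pos [463.3 374.2 220.5] a 79.34 tilt 0.71 j7 0.11 F [-0.2  0.8 -0.4] w 1.0
  row [-0.225, 0.0174, 0.0183] spin 4.34 rows>= 5.0
```

View pics/wdial3.png

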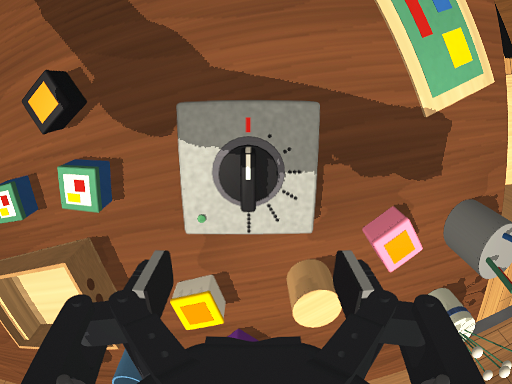

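The dial now points at the red dash (248,125), so it is at the off stop. Going to box A.

```bash
python3 go.py 440 151 150 75;python3 - <<'E'
from m2 import *
c=dict(np.load('pics/top2.npz'))
boxes(c,[('pA',237,229,'g'),('pB',282,232,'g'),('pC',353,174,'g'),('tA',207,171,'y'),('tB',322,231,'y')])
E
```

```text
t 7.3 pos [462.2 370.6 214.3] a 79.33 tilt 0.14 j7 0.11 F [-0.3 -0.6 -0.9] w 1.0
  row [-0.22, 0.0187, 0.0642] spin 4.33 rows>= 5.0
pA [393.   97.1] [13.5  0. ] -178.9 5
pB [443.9   2.3] [51.4 26.2] 79.6 87
pC [ 643.1 -245.7] [54.6 55.5] 70.8 218
tA [644.6 262.6] [60.8 61. ] 7.0 240
tB [ 437.5 -136.7] [62.2 60.5] 75.7 265
```

>>> {"fn": "drive_tool", "kwargs": {
  "steps": [
    [-0.05, 0.004, 0, 1, 1],
    [-0.1, 0.009, 0, 2, 1],
    [-0.15, 0.013, 0.02, 3, 1],
    [-0.2, 0.018, 0.04, 4.3, 1],
    [-0.22, 0.019, 0.064, 4.3, 1],
    [-0.22, 0.019, 0.064, 4.3, 1],
    [-0.22, 0.019, 0.064, 4.3, 1]
  ]
}}

```text
time_s: 8.0
ee_pos: [439.0, 149.7, 148.0]
ee_rot: [-2.492, -1.911, 0.004]
force: [0.5, 1.4, 0.1]
width: 1.0
```

```bash
cat > wb.py <<'E'
# measure the box under the wrist: wb.py g|y fn
import sys
from m2 import *
from scipy.spatial.transform import Rotation as R
k,fn=sys.argv[1:3]
c=save('wrist',fn)
hsv=cv2.cvtColor(c['color'],cv2.COLOR_RGB2HSV); H,S,V=[hsv[...,i].astype(int) for i in range(3)]
z=44 if k=='g' else 50
if len(sys.argv)>3: z=float(sys.argv[3])
if k=='g': m=((H>50)&(H<95)&(S>80))
elif k=='y': m=(H>18)&(H<34)&(S>200)&(V>150)
m=cv2.morphologyEx(m.astype(np.uint8),cv2.MORPH_CLOSE,np.ones((3,3)))
n,l,s,ce=cv2.connectedComponentsWithStats(m)
s0=observe()
for i in range(1,n):
    if s[i,4]<400: continue
    cs,_=cv2.findContours((l==i).astype(np.uint8),cv2.RETR_EXTERNAL,cv2.CHAIN_APPROX_NONE)
    px=cv2.convexHull(cs[0])[:,0,:]
    r=cv2.minAreaRect(np.array([onplane(c,u,v,z,True)[:2] for u,v in px],np.float32))
    print(ce[i].round(),np.round(r[0],1),np.round(r[1],1),round(r[2],1),'px',s[i,4])
E
python3 go.py; python3 wb.py g wA
```

```text
t 8.0 pos [439.  149.7 148. ] a 74.98 tilt 0.17 j7 0.31 F [0.5 1.4 0.1] w 1.0
[257. 189.] [437.6 154.1] [59.7 59.2] 74.9 px 2239
[113. 220.] [431.    4.8] [64.8 59.4] 87.8 px 1657
```

View pics/wA.png

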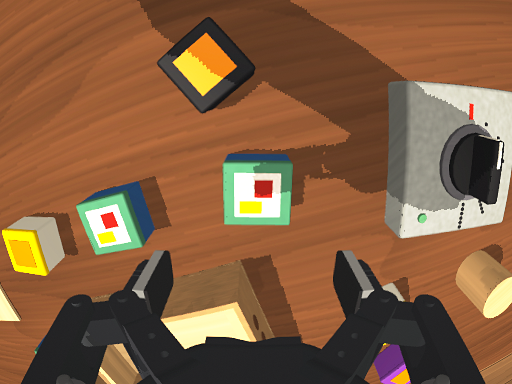

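Box A (blue, green lid, white picture) is at (257,189), which gives world (437.6, 154.1) and a measured size of 59.7×59.2.

```bash
python3 go.py 438 154 10 75
```

```text
t 8.05 pos [439.6 151.2 149. ] a 75.08 tilt 0.07 j7 0.31 F [ 0.5 -0.2  0.7] w 1.004
  row [0.0022, -0.0022, 0.139] spin 0.08 rows>= 3.0
```

>>> {"fn": "drive_tool", "kwargs": {
  "steps": [
    [0.002, -0.002, 0.05, 0, 1],
    [0.002, -0.002, 0.1, 0, 1],
    [0.002, -0.002, 0.139, 0, 1],
    [0.002, -0.002, 0.139, 0, 1],
    [0.002, -0.002, 0.139, 0, 0],
    [0.002, -0.002, 0.139, 0, 0],
    [0.002, -0.002, 0.139, 0, 0],
    [0.002, -0.002, 0.139, 0, 0],
    [0.002, -0.002, 0.139, 0, 0]
  ],
  "squeeze": 50
}}

```text
time_s: 8.95
ee_pos: [440.1, 154.6, 12.6]
ee_rot: [2.491, 1.913, 0.008]
force: [-1.4, 1.2, 8.1]
width: 0.694
```

```bash
python3 go.py 540 120 150 50 600 60 150 4
```

```text
t 8.95 pos [440.1 154.6  12.6] a 75.06 tilt 0.29 j7 0.07 F [-1.4  1.2  8.1] w 0.694
  row [-0.0072, 0.106, -0.137] spin 25.06 rows>= 4.0
  row [-0.0497, 0.1794, -0.1368] spin 71.06 rows>= 9.0
```

>>> {"fn": "drive_tool", "kwargs": {
  "steps": [
    [0, 0, -0.05, 0, 0],
    [0, 0, -0.1, 0, 0],
    [0, 0.04, -0.135, 8, 0],
    [-0.01, 0.08, -0.137, 16, 0],
    [-0.02, 0.12, -0.137, 24, 0],
    [-0.03, 0.15, -0.137, 32, 0],
    [-0.05, 0.177, -0.137, 40, 0],
    [-0.05, 0.177, -0.137, 48, 0],
    [-0.05, 0.177, -0.137, 56, 0],
    [-0.05, 0.177, -0.137, 64, 0],
    [-0.05, 0.177, -0.137, 71, 0],
    [-0.05, 0.177, -0.137, 71, 0]
  ]
}}

```text
time_s: 10.15
ee_pos: [596.5, 59.0, 148.4]
ee_rot: [3.139, 0.111, 0.002]
force: [-0.6, -0.3, -2.2]
width: 0.69
```

```bash
python3 go.py 611 53 17 4; python3 -c "
from h import *
c=save('wrist','wA2')"
```

```text
t 10.15 pos [596.5  59.  148.4] a 4.06 tilt 0.09 j7 -0.51 F [-0.6 -0.3 -2.2] w 0.69
  row [0.0138, 0.0069, 0.1315] spin 0.06 rows>= 3.0
```

View pics/wA2.png

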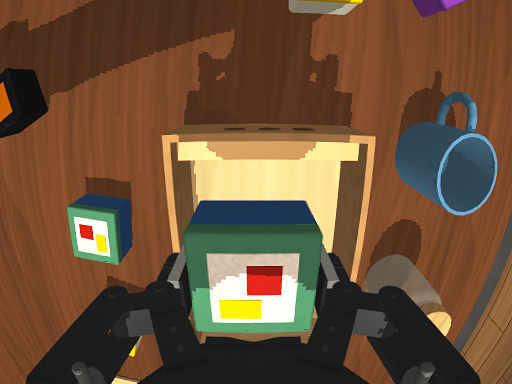

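```bash
python3 - <<'E'
from h import *
c=dict(np.load('pics/wA2.npz'))
for u,v in [(163,136),(375,137)]: print(onplane(c,u,v,76,True).round(1))
E
```

```text
[524.4 110.8  76. ]
[684.8 122.7  76. ]
```

```bash
python3 go.py 610 52.5 20 4
```

```text
t 10.2 pos [596.5  59.  148.2] a 4.19 tilt 0.07 j7 -0.51 F [-0.3  0.1 -2.6] w 0.694
  row [0.0128, 0.0074, 0.1282] spin 0.19 rows>= 3.0
```

>>> {"fn": "drive_tool", "kwargs": {
  "steps": [
    [0.013, 0.007, 0.02, 0, 0],
    [0.013, 0.007, 0.06, 0, 0],
    [0.013, 0.007, 0.1, 0, 0],
    [0.013, 0.007, 0.12, 0, 0],
    [0.013, 0.007, 0.127, 0, 0],
    [0.013, 0.007, 0.128, 0, 0]
  ]
}}

```text
time_s: 10.8
ee_pos: [609.9, 53.3, 19.7]
ee_rot: [-3.139, -0.114, 0.001]
force: [-0.4, 0.8, -2.3]
width: 0.694
```

```bash
python3 go.py 610 52.5 20 4
```

```text
t 10.8 pos [609.9  53.3  19.7] a 4.16 tilt 0.03 j7 -0.6 F [-0.4  0.8 -2.3] w 0.694
  row [0.0, 0.0008, -0.0003] spin 0.16 rows>= 1.0
```

Lower about 1 mm, release, rise and head for box B.

>>> {"fn": "drive_tool", "kwargs": {
  "steps": [
    [0, 0, 0.001, 0, 0],
    [0, 0, 0.001, 0, 0.9],
    [0, 0, 0.001, 0, 0.9],
    [0, 0, 0.001, 0, 0.9],
    [0, 0, -0.05, 0, 0.9],
    [0, 0, -0.1, 0, 0.95],
    [-0.04, 0, -0.14, 0, 1],
    [-0.09, 0.01, -0.14, 4, 1],
    [-0.14, 0.03, -0.14, 8, 1],
    [-0.17, 0.06, -0.13, 8, 1],
    [-0.17, 0.06, -0.13, 8, 1]
  ]
}}

```text
time_s: 11.9
ee_pos: [438.7, -23.6, 147.8]
ee_rot: [3.133, -0.117, -0.01]
force: [-0.5, 0.3, 0.1]
width: 1.0
```

```bash
python3 go.py 432 4 150 -3; python3 wb.py g wB
```

```text
t 11.9 pos [438.7 -23.6 147.8] a -4.27 tilt 0.51 j7 -0.44 F [-0.5  0.3  0.1] w 1.0
  row [-0.0088, -0.027, -0.0023] spin -1.27 rows>= 1.0
[429. 103.] [610.4  52.6] [66.1 58.8] 4.3 px 1934
[246. 162.] [432.3   2.6] [60.6 57.8] 87.6 px 2395
```

View pics/wB.png

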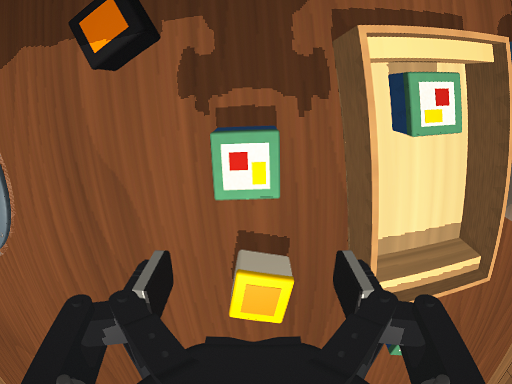

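Box A stands in the crate at (425,105), lid up. Box B is at (246,162), which gives (432.3, 2.6).

```bash
python3 go.py 432.5 2.6 100 -2.4 432.5 2.6 10 -2.4
```

```text
t 11.95 pos [441.7 -21.9 148.8] a -4.2 tilt 0.25 j7 -0.44 F [-0.3 -0.1 -0.3] w 1.004
  row [-0.0109, -0.0239, 0.0487] spin -1.8 rows>= 2.0
  row [-0.0107, -0.0242, 0.1387] spin -1.8 rows>= 3.0
```

>>> {"fn": "drive_tool", "kwargs": {
  "steps": [
    [-0.011, -0.024, 0.03, -1.8, 1],
    [-0.011, -0.024, 0.07, -1.8, 1],
    [-0.011, -0.024, 0.07, -1.8, 1]
  ]
}}

```text
time_s: 12.25
ee_pos: [433.1, 6.9, 76.6]
ee_rot: [-3.14, 0.054, 0.011]
force: [-0.8, 0.0, 0.1]
width: 0.995
```

```bash
python3 go.py 432.5 2.6 10 -2.4
```

```text
t 12.25 pos [433.1   6.9  76.6] a -1.99 tilt 0.42 j7 -0.61 F [-0.8  0.   0.1] w 0.995
  row [0.0, 0.0043, 0.0666] spin 0.41 rows>= 2.0
```

>>> {"fn": "drive_tool", "kwargs": {
  "steps": [
    [0, 0, 0.03, 0, 1],
    [0, 0, 0.066, 0, 1],
    [0, 0, 0.066, 0, 1],
    [0, 0, 0.066, 0, 0],
    [0, 0, 0.066, 0, 0],
    [0, 0, 0.066, 0, 0],
    [0, 0, 0.066, 0, 0],
    [0, 0, 0.066, 0, 0]
  ]
}}

```text
time_s: 13.05
ee_pos: [437.0, 6.2, 15.4]
ee_rot: [3.141, -0.059, 0.006]
force: [-0.9, -0.2, 7.4]
width: 0.671
```

```bash
python3 go.py 520 -13 150 4 616 -15 150 4
```

```text
t 13.05 pos [437.    6.2  15.4] a -2.17 tilt 0.23 j7 -0.75 F [-0.9 -0.2  7.4] w 0.671
  row [0.0843, 0.0161, -0.1342] spin -6.17 rows>= 4.0
  row [0.1803, 0.0144, -0.1339] spin -6.17 rows>= 5.0
```

>>> {"fn": "drive_tool", "kwargs": {
  "steps": [
    [0, 0, -0.05, 0, 0],
    [0, 0, -0.1, 0, 0],
    [0.03, 0.005, -0.13, -3, 0],
    [0.07, 0.012, -0.13, -6.2, 0],
    [0.11, 0.012, -0.13, -6.2, 0],
    [0.15, 0.012, -0.13, -6.2, 0],
    [0.179, 0.012, -0.13, -6.2, 0],
    [0.179, 0.012, -0.13, -6.2, 0],
    [0.179, 0.012, -0.13, -6.2, 0]
  ]
}}

```text
time_s: 13.95
ee_pos: [613.5, -12.8, 143.9]
ee_rot: [-3.139, -0.111, 0.0]
force: [-0.1, 0.4, -1.9]
width: 0.668
```

```bash
python3 go.py 615 -11 22 4.1; python3 wb.py g wB2 170
```

```text
t 13.95 pos [613.5 -12.8 143.9] a 4.04 tilt 0.02 j7 -0.39 F [-0.1  0.4 -1.9] w 0.668
  row [0.0016, -0.0016, 0.1219] spin -0.06 rows>= 3.0
[255. 118.] [608.   61.9] [29.3 28.1] 3.3 px 2600
[253. 271.] [612.5 -17. ] [59.  65.1] 4.1 px 7210
```

View pics/wB2.png

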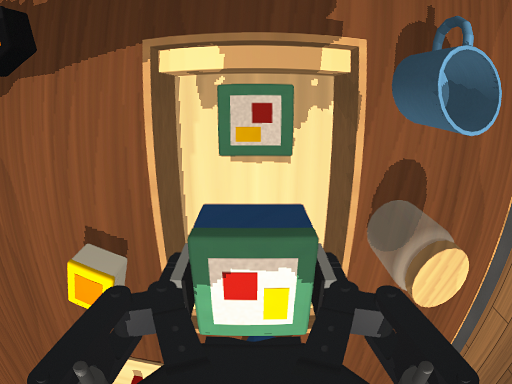

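```bash
python3 -c "
from h import *
c=dict(np.load('pics/wB2.npz'))
for u,v in [(219,84),(295,85),(294,156),(219,157)]: print(onplane(c,u,v,50,True).round(1))
for u,v in [(143,40),(366,38)]: print(onplane(c,u,v,76,True).round(1))
"; python3 go.py 615 -11 22 4.1
```

```text
[579.1  79.7  50. ]
[638.5  83.4  50. ]
[643.1  26.   50. ]
[582.2  20.8  50. ]
[523.9 111.2  76. ]
[684.7 124.5  76. ]
t 14.0 pos [612.8 -12.8 143.8] a 4.07 tilt 0.03 j7 -0.39 F [ 0.3 -0.2 -1.4] w 0.672
  row [0.0024, -0.0016, 0.1218] spin -0.03 rows>= 3.0
```

>>> {"fn": "drive_tool", "kwargs": {
  "steps": [
    [0.002, -0.002, 0.02, 0, 0],
    [0.002, -0.002, 0.06, 0, 0],
    [0.002, -0.002, 0.1, 0, 0],
    [0.002, -0.002, 0.12, 0, 0],
    [0.002, -0.002, 0.122, 0, 0],
    [0.002, -0.002, 0.122, 0, 0],
    [0.002, -0.002, 0.123, 0, 0],
    [0.002, -0.002, 0.123, 0, 0.9],
    [0.002, -0.002, 0.123, 0, 0.9],
    [0.002, -0.002, 0.123, 0, 0.9],
    [0.002, -0.002, 0.07, 0, 0.9],
    [0.002, -0.002, 0.02, 0, 1]
  ]
}}

```text
time_s: 15.2
ee_pos: [614.5, -10.7, 120.3]
ee_rot: [-3.139, -0.112, 0.005]
force: [0.9, 0.6, 0.2]
width: 0.998
```

```bash
python3 go.py 642 -246 150 -22;  python3 - <<'E'
from m2 import *
c=save('top','top3')
boxes(c,[('pC',353,174,'g'),('tA',207,171,'y'),('tB',322,231,'y')])
E
```

```text
t 15.2 pos [614.5 -10.7 120.3] a 4.07 tilt 0.2 j7 -0.42 F [0.9 0.6 0.2] w 0.998
  row [0.0106, 0.2366, -0.0299] spin 26.07 rows>= 5.0
pC [ 642.5 -246.1] [57.  56.1] 67.9 228
tA [644.6 262.7] [60.8 61.3] 7.0 247
tB [ 437.2 -136.7] [62.2 61.1] 75.7 320
```

>>> {"fn": "drive_tool", "kwargs": {
  "steps": [
    [0, 0.02, -0.03, 5, 1],
    [0.002, 0.07, -0.03, 10, 1],
    [0.004, 0.12, -0.03, 18, 1],
    [0.008, 0.17, -0.03, 26, 1],
    [0.01, 0.22, -0.03, 26, 1],
    [0.011, 0.237, -0.03, 26, 1],
    [0.011, 0.237, -0.03, 26, 1],
    [0.011, 0.237, -0.03, 26, 1]
  ]
}}

```text
time_s: 16.05
ee_pos: [643.3, -244.6, 150.3]
ee_rot: [-3.083, 0.596, 0.0]
force: [-0.2, 1.7, 0.2]
width: 1.003
```

```bash
python3 go.py; python3 wb.py g wC;python3 go.py
```

```text
t 16.05 pos [ 643.3 -244.6  150.3] a -21.88 tilt 0.09 j7 -0.42 F [-0.2  1.7  0.2] w 1.003
[121.   7.] [598.4 -43. ] [18.8 43.8] 57.3 px 459
[255. 192.] [ 642.6 -247.9] [61.3 57.8] 68.2 px 2202
t 16.1 pos [ 643.5 -243.4  150.5] a -21.77 tilt 0.1 j7 -0.42 F [0.6 0.5 0.2] w 0.998
```

View pics/wC.png

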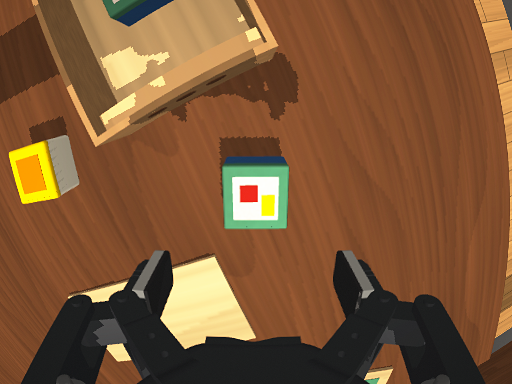

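Box C is at (255,192), which gives (642.6, -247.9). The fingers will clear the divider.

```bash
python3 go.py 642.6 -247.5 12 -22
```

```text
t 16.1 pos [ 643.5 -243.4  150.5] a -21.77 tilt 0.1 j7 -0.42 F [0.6 0.5 0.2] w 0.998
  row [0.0007, 0.0044, 0.1385] spin 0.23 rows>= 3.0
```

>>> {"fn": "drive_tool", "kwargs": {
  "steps": [
    [0.001, 0.003, 0.05, 0, 1],
    [0.001, 0.003, 0.1, 0, 1],
    [0.001, 0.003, 0.138, 0, 1],
    [0.001, 0.003, 0.138, 0, 1],
    [0.001, 0.003, 0.138, 0, 0],
    [0.001, 0.003, 0.138, 0, 0],
    [0.001, 0.003, 0.138, 0, 0],
    [0.001, 0.003, 0.138, 0, 0],
    [0.001, 0.003, 0.138, 0, 0]
  ]
}}

```text
time_s: 17.0
ee_pos: [645.6, -249.0, 15.9]
ee_rot: [-3.084, 0.597, -0.009]
force: [-0.3, 2.1, 6.9]
width: 0.669
```

```bash
python3 go.py 640 -180 150 -22 620 -82 150 4
```

```text
t 17.0 pos [ 645.6 -249.    15.9] a -21.93 tilt 0.33 j7 -0.49 F [-0.3  2.1  6.9] w 0.669
  row [-0.0302, -0.0621, -0.1342] spin 0.07 rows>= 4.0
  row [-0.0854, -0.1455, -0.1344] spin -25.93 rows>= 5.0
```

>>> {"fn": "drive_tool", "kwargs": {
  "steps": [
    [0, 0, -0.05, 0, 0],
    [0, 0, -0.1, 0, 0],
    [-0.015, -0.03, -0.134, -5, 0],
    [-0.035, -0.065, -0.134, -10, 0],
    [-0.06, -0.1, -0.134, -18, 0],
    [-0.085, -0.145, -0.134, -26, 0],
    [-0.085, -0.145, -0.134, -26, 0],
    [-0.085, -0.145, -0.134, -26, 0],
    [-0.085, -0.145, -0.134, -26, 0]
  ]
}}

```text
time_s: 17.9
ee_pos: [618.7, -85.0, 146.6]
ee_rot: [3.138, 0.107, 0.001]
force: [-0.8, -0.1, -0.9]
width: 0.669
```

```bash
python3 -c "
from h import *
c=save('wrist','wC2')"; python3 go.py 620 -81.5 23 4.1
```

```text
t 17.95 pos [618.7 -85.5 146.4] a 3.86 tilt 0.09 j7 -0.28 F [ 0.2  0.5 -1.5] w 0.671
  row [0.0016, -0.0041, 0.1234] spin -0.24 rows>= 3.0
```

View pics/wC2.png

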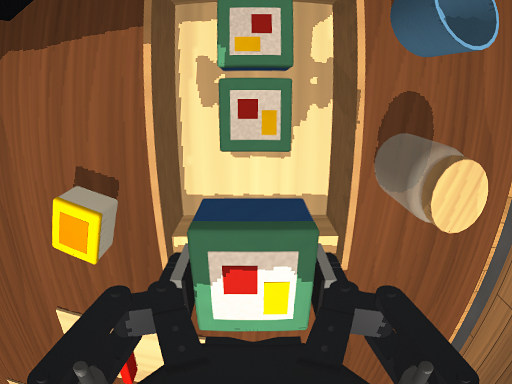

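```bash
python3 -c "
from h import *
c=dict(np.load('pics/wC2.npz'))
for u,v in [(219,79),(292,79),(291,151),(220,151)]: print(onplane(c,u,v,50,True).round(1))
for u,v in [(170,220),(342,217),]: print(onplane(c,u,v,56,True).round(1))
"
```

```text
[584.   11.5  50. ]
[641.5  15.6  50. ]
[645.9 -43.   50. ]
[587.9 -47.   50. ]
[ 546.1 -109.3   56. ]
[696.8 -96.1  56. ]
```

>>> {"fn": "drive_tool", "kwargs": {
  "steps": [
    [0.001, -0.002, 0.02, 0, 0],
    [0.001, -0.002, 0.06, 0, 0],
    [0.001, -0.002, 0.1, 0, 0],
    [0.001, -0.002, 0.12, 0, 0],
    [0.001, -0.002, 0.123, 0, 0],
    [0.001, -0.002, 0.123, 0, 0]
  ]
}}

```text
time_s: 18.55
ee_pos: [619.3, -82.8, 22.6]
ee_rot: [3.139, 0.107, -0.002]
force: [0.1, -0.3, -1.9]
width: 0.665
```

```bash
python3 go.py 620 -83 23 4.1
```

```text
t 18.55 pos [619.3 -82.8  22.6] a 3.9 tilt 0.06 j7 -0.38 F [ 0.1 -0.3 -1.9] w 0.665
  row [0.0007, 0.0003, -0.0004] spin -0.2 rows>= 1.0
```

>>> {"fn": "drive_tool", "kwargs": {
  "steps": [
    [0, 0, 0.001, 0, 0],
    [0, 0, 0.001, 0, 0.9],
    [0, 0, 0.001, 0, 0.9],
    [0, 0, 0.001, 0, 0.9],
    [0, 0, -0.05, 0, 0.9],
    [0, 0, -0.1, 0, 0.95],
    [0, 0, -0.15, 0, 1],
    [-0.02, 0.04, -0.16, 0, 1],
    [-0.04, 0.08, -0.16, 0, 1],
    [-0.06, 0.12, -0.16, 0, 1],
    [-0.06, 0.12, -0.16, 0, 1]
  ]
}}

```text
time_s: 19.65
ee_pos: [565.0, -213.9, 182.8]
ee_rot: [3.135, 0.092, -0.004]
force: [-0.3, -0.1, -0.6]
width: 0.993
```

```bash
python3 -c "
from h import *
c=save('wrist','wD0')
c=save('top','top4')";  python3 go.py 449.5 -373 150 -1.5
```

```text
t 19.75 pos [ 567.5 -206.5  183.5] a 3.86 tilt 0.03 j7 -0.03 F [0.9 0.2 0.4] w 0.998
  row [-0.129, 0.1582, 0.0335] spin 5.36 rows>= 5.0
```

View pics/wD0.png

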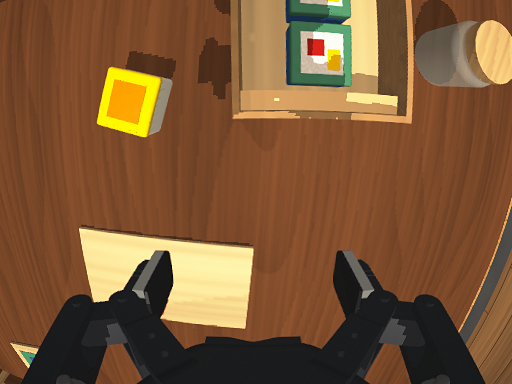

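View pics/top4.png

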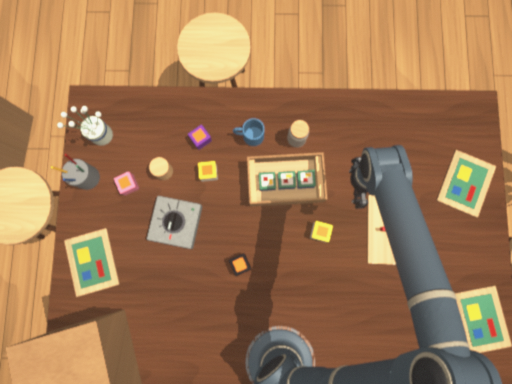

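All three boxes stand in the crate, lids up, at top px (266,180), (287,180) and (306,179). Moving to the divider bar.

>>> {"fn": "drive_tool", "kwargs": {
  "steps": [
    [-0.03, 0.037, 0.01, 2, 1],
    [-0.06, 0.074, 0.02, 4, 1],
    [-0.09, 0.11, 0.03, 5.4, 1],
    [-0.129, 0.158, 0.033, 5.4, 1],
    [-0.129, 0.158, 0.033, 5.4, 1],
    [-0.129, 0.158, 0.033, 5.4, 1],
    [-0.129, 0.158, 0.033, 5.4, 1]
  ]
}}

```text
time_s: 20.45
ee_pos: [452.5, -369.3, 150.9]
ee_rot: [-3.14, 0.031, -0.003]
force: [-0.6, 1.0, -0.6]
width: 0.999
```

```bash
python3 -c "
from h import *
c=save('wrist','wD1')
"; python3 go.py 449.5 -373 13 -1.5
```

```text
t 20.5 pos [ 452.8 -368.9  151. ] a -1.08 tilt 0.13 j7 0.21 F [0.3 0.6 0.8] w 1.001
  row [-0.0035, 0.0043, 0.138] spin 0.42 rows>= 3.0
```

View pics/wD1.png

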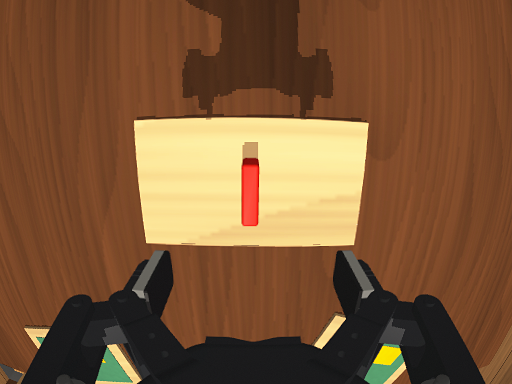

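```bash
python3 - <<'E'
from h import *
c=dict(np.load('pics/wD1.npz'))
q=np.array([onplane(c,u,v,6,True)[:2] for u,v in [(135,121),(368,124),(354,245),(147,243)]]);print(q.round(1).tolist(),q.mean(0).round(1))
d=np.diff(np.vstack([q,q[:1]]),axis=0); print(np.hypot(*d.T).round(1),np.degrees(np.arctan2(d[:,1],d[:,0])).round(1))
q=np.array([onplane(c,u,v,40,True)[:2] for u,v in [(250.5,165),(250,226)]]);print(q.round(1).tolist(),q.mean(0).round(1))
E
python3 go.py 449.5 -373 13 -1.5
```

```text
[[333.5, -302.2], [569.0, -310.0], [565.5, -446.1], [329.1, -439.0]] [ 449.3 -374.3]
[235.7 136.1 236.5 136.9] [ -1.9 -91.5 178.3  88.1]
[[449.8, -344.3], [448.0, -402.6]] [ 448.9 -373.5]
t 20.5 pos [ 452.8 -368.9  151. ] a -1.08 tilt 0.13 j7 0.21 F [0.3 0.6 0.8] w 1.001
  row [-0.0035, 0.0043, 0.138] spin 0.42 rows>= 3.0
```

>>> {"fn": "drive_tool", "kwargs": {
  "steps": [
    [-0.003, 0.005, 0.045, 0.6, 1],
    [-0.003, 0.005, 0.08, 0.6, 1],
    [-0.003, 0.005, 0.08, 0.6, 1],
    [-0.003, 0.005, 0.08, 0.6, 1]
  ]
}}

```text
time_s: 20.9
ee_pos: [449.3, -374.7, 71.1]
ee_rot: [-3.14, 0.048, -0.002]
force: [-0.4, -0.0, -0.0]
width: 0.998
```

```bash
python3 go.py 449.2 -374 14 -1.7
```

```text
t 20.9 pos [ 449.3 -374.7   71.1] a -1.74 tilt 0.09 j7 0.13 F [-0.4 -0.  -0. ] w 0.998
  row [-0.0002, -0.0007, 0.0571] spin -0.04 rows>= 2.0
```

>>> {"fn": "drive_tool", "kwargs": {
  "steps": [
    [0, -0.001, 0.04, 0, 1],
    [0, -0.001, 0.056, 0, 1],
    [0, -0.001, 0.056, 0, 1],
    [0, -0.001, 0.056, 0, 0],
    [0, -0.001, 0.056, 0, 0],
    [0, -0.001, 0.056, 0, 0],
    [0, -0.001, 0.056, 0, 0],
    [0, -0.001, 0.056, 0, 0],
    [0, -0.001, 0.056, 0, 0],
    [0, -0.001, 0.056, 0, 0],
    [0, -0.001, 0.056, 0, 0]
  ],
  "squeeze": 80
}}

```text
time_s: 22.0
ee_pos: [448.2, -376.1, 15.4]
ee_rot: [3.14, -0.053, 0.002]
force: [-0.7, 0.2, 5.9]
width: 0.17
```

```bash
python3 go.py 500 -330 170 -1.7
```

```text
t 22.0 pos [ 448.2 -376.1   15.4] a -1.95 tilt 0.11 j7 0.07 F [-0.7  0.2  5.9] w 0.17
  row [0.0504, -0.0476, -0.1546] spin -0.25 rows>= 4.0
```

>>> {"fn": "drive_tool", "kwargs": {
  "steps": [
    [0, 0, -0.03, 0, 0],
    [0, 0, -0.07, 0, 0],
    [0, 0, -0.12, 0, 0],
    [0.02, -0.05, -0.15, 0, 0],
    [0.04, -0.09, -0.155, 0, 0],
    [0.06, -0.13, -0.155, 0, 0],
    [0.06, -0.13, -0.155, 0, 0]
  ]
}}

```text
time_s: 22.7
ee_pos: [515.2, -238.5, 170.6]
ee_rot: [-3.137, 0.033, -0.006]
force: [-0.8, 0.2, -1.9]
width: 0.165
```

```bash
python3 go.py 613 -13.6 170 -85.9;  python3 -c "
from h import *
c=save('wrist','wD2')
"
```

```text
t 22.7 pos [ 515.2 -238.5  170.6] a -1.2 tilt 0.33 j7 -0.03 F [-0.8  0.2 -1.9] w 0.165
  row [0.093, -0.2269, 0.002] spin 84.7 rows>= 10.0
```

View pics/wD2.png

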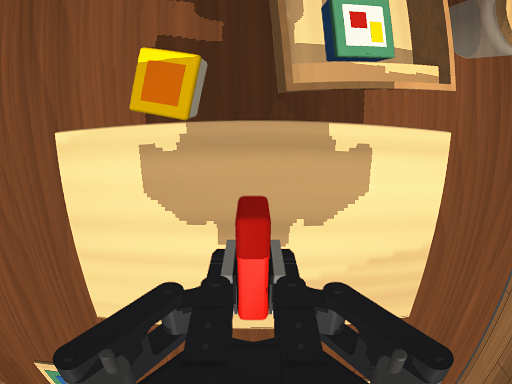

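The divider is held level by the bar, red side up. Carrying it over the crate with a quarter turn.

>>> {"fn": "drive_tool", "kwargs": {
  "steps": [
    [0.01, -0.03, 0, 8, 0],
    [0.02, -0.06, 0, 16, 0],
    [0.03, -0.09, 0, 24, 0],
    [0.045, -0.12, 0, 32, 0],
    [0.06, -0.15, 0, 40, 0],
    [0.075, -0.18, 0, 48, 0],
    [0.085, -0.21, 0, 56, 0],
    [0.093, -0.227, 0, 64, 0],
    [0.093, -0.227, 0, 72, 0],
    [0.093, -0.227, 0, 80, 0],
    [0.093, -0.227, 0, 84.7, 0],
    [0.093, -0.227, 0, 84.7, 0]
  ]
}}

```text
time_s: 23.95
ee_pos: [611.6, -25.4, 168.3]
ee_rot: [2.283, -2.155, -0.001]
force: [0.2, -0.1, -2.5]
width: 0.169
```

```bash
python3 go.py 613 -13.6 170 -85.9;  python3 -c "
from h import *
c=save('wrist','wD3'); save('top','top5')
"
```

```text
t 23.95 pos [611.6 -25.4 168.3] a -86.71 tilt 0.14 j7 -1.77 F [ 0.2 -0.1 -2.5] w 0.169
  row [-0.0117, -0.002, -0.0017] spin -0.81 rows>= 1.0
```

View pics/wD3.png

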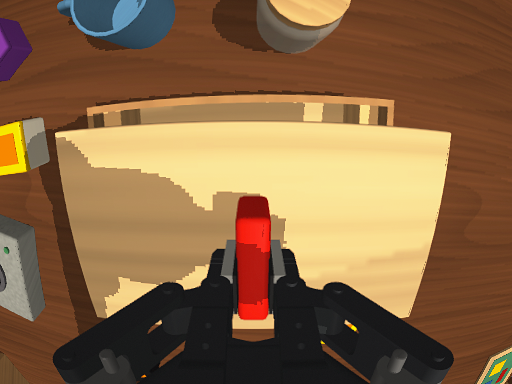

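```bash
python3 - <<'E'
from h import *
c=dict(np.load('pics/wD3.npz')); print(c['xyz'])
s=observe();T=s['ee_pos'];print(T)
q=np.array([onplane(c,u,v,159,True)[:2] for u,v in [(55,133),(451,133)]]);print(q.round(1).tolist(),q.mean(0),np.linalg.norm(q[0]-q[1]),np.degrees(np.arctan2(*(q[0]-q[1])[::-1])))
q=np.array([onplane(c,u,v,76,True)[:2] for u,v in [(87,109),(393,100)]]);print(q.round(1).tolist(),q.mean(0),np.linalg.norm(q[0]-q[1]),np.degrees(np.arctan2(*(q[0]-q[1])[::-1])))
E
```

```text
[693.38887426 -20.01950032 310.912301  ]
[611.89791798 -25.08923181 168.5826363 ]
[[673.6, 97.0], [687.3, -139.3]] [680.4351774  -21.14995939] 236.72304002408265 93.31399124370775
[[683.2, 123.0], [703.5, -137.1]] [693.33587332  -7.06104536] 260.90915086265676 94.45360116057779
```

```bash
python3 go.py 613.5 -13.5 108 -85.8
```

```text
t 24.05 pos [611.9 -25.1 168.6] a -86.61 tilt 0.09 j7 -1.76 F [-0.2  0.1 -3.1] w 0.168
  row [-0.0115, -0.0024, 0.0606] spin -0.81 rows>= 2.0
```

>>> {"fn": "drive_tool", "kwargs": {
  "steps": [
    [-0.006, -0.002, 0, -0.8, 0],
    [-0.011, -0.002, 0.02, -0.8, 0],
    [-0.011, -0.002, 0.04, -0.8, 0],
    [-0.011, -0.002, 0.06, -0.8, 0],
    [-0.011, -0.002, 0.06, -0.8, 0],
    [-0.011, -0.002, 0.06, -0.8, 0],
    [-0.011, -0.002, 0.06, -0.8, 0]
  ]
}}

```text
time_s: 24.75
ee_pos: [614.8, -12.8, 110.6]
ee_rot: [-2.299, 2.138, -0.002]
force: [0.1, 0.2, -2.8]
width: 0.169
```

```bash
python3 go.py 613.5 -13.5 73 -85.8;  python3 -c "
from h import *
c=save('wrist','wD4'); c=save('side','sD4')
a=cv2.resize(c['color'][150:300,220:350],None,fx=4,fy=4,interpolation=cv2.INTER_CUBIC)
cv2.imwrite('pics/sD4z.png',a[:,:,::-1])
"
```

```text
t 24.75 pos [614.8 -12.8 110.6] a -85.83 tilt 0.14 j7 -1.81 F [ 0.1  0.2 -2.8] w 0.169
  row [0.0007, 0.0014, 0.0376] spin -0.03 rows>= 1.0
```

View pics/wD4.png

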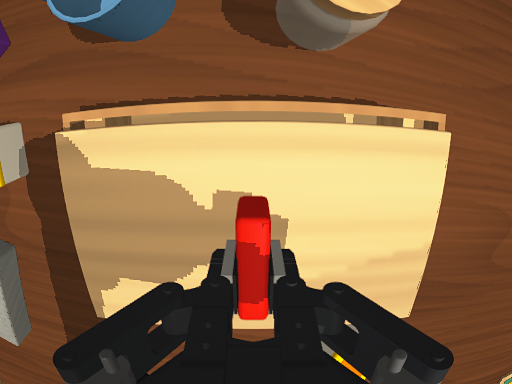

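View pics/sD4z.png

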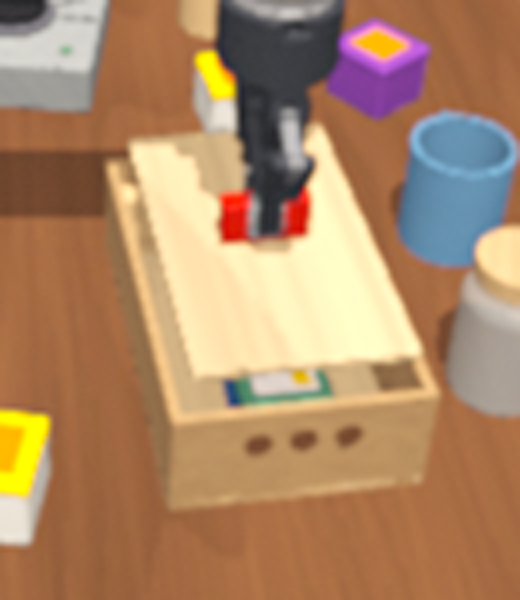

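```bash
python3 - <<'E'
from h import *
c=dict(np.load('pics/wD4.npz'))
q=np.array([onplane(c,u,v,101,True)[:2] for u,v in [(55,132),(451,132),(253,121.5)]]);print(q.round(1).tolist(),np.degrees(np.arctan2(*(q[0]-q[1])[::-1])))
q=np.array([onplane(c,u,v,76,True)[:2] for u,v in [(62,113),(446,113),(254,101)]]);print(q.round(1).tolist(),np.linalg.norm(q[0]-q[1]),np.degrees(np.arctan2(*(q[0]-q[1])[::-1])))
E
python3 go.py 614 -13 73 -85.8
```

```text
[[675.4, 111.2], [692.8, -125.7], [683.8, -7.2]] 94.20155577915638
[[685.2, 123.5], [704.6, -138.2], [694.1, -7.0]] 262.3273477754804 94.24578610841309
t 24.85 pos [614.7 -12.9 110.6] a -85.84 tilt 0.14 j7 -1.81 F [ 0.4  0.3 -2.7] w 0.167
  row [0.0001, 0.0008, 0.0376] spin -0.04 rows>= 1.0
```

Gap to the far rim is about 10.5 mm against a nominal 12, and y and yaw match. Shifting 1.5 mm and lowering.

>>> {"fn": "drive_tool", "kwargs": {
  "steps": [
    [0, 0.0015, 0.01, 0, 0],
    [0, 0.0015, 0.02, 0, 0],
    [0, 0.0015, 0.028, 0, 0],
    [0, 0.0015, 0.034, 0, 0],
    [0, 0.0015, 0.037, 0, 0],
    [0, 0.0015, 0.038, 0, 0],
    [0, 0.0015, 0.038, 0, 0]
  ]
}}

```text
time_s: 25.55
ee_pos: [612.5, -13.0, 71.4]
ee_rot: [-2.3, 2.139, -0.001]
force: [0.1, 0.0, -3.2]
width: 0.169
```

```bash
python3 go.py; python3 -c "
from h import *
c=save('wrist','wD5'); c=save('side','sD5')
a=cv2.resize(c['color'][150:300,220:350],None,fx=4,fy=4,interpolation=cv2.INTER_CUBIC)
cv2.imwrite('pics/sD5z.png',a[:,:,::-1])
"
```

```text
t 25.55 pos [612.5 -13.   71.4] a -85.85 tilt 0.04 j7 -1.83 F [ 0.1  0.  -3.2] w 0.169
```

View pics/sD5z.png

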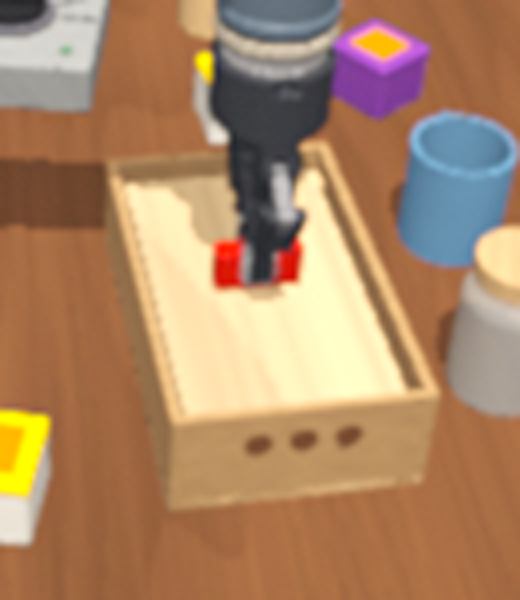

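View pics/wD5.png

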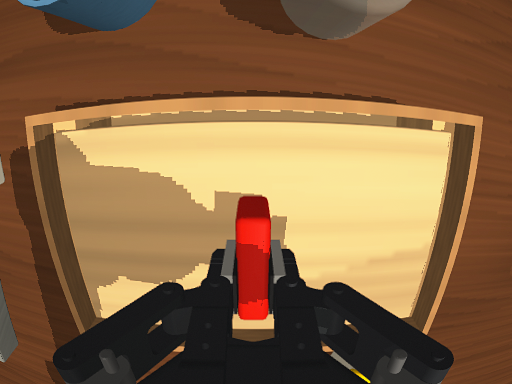

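The board sits inside the walls. Lower the last bit until contact, then release.

>>> {"fn": "drive_tool", "kwargs": {
  "steps": [
    [0, 0, 0.001, 0, 0],
    [0, 0, 0.002, 0, 0],
    [0, 0, 0.002, 0, 0]
  ]
}}

```text
time_s: 25.95
ee_pos: [612.7, -13.1, 71.4]
ee_rot: [-2.3, 2.14, -0.002]
force: [-3.0, -1.0, 9.5]
width: 0.166
```

```bash
python3 go.py
```

```text
t 25.95 pos [612.7 -13.1  71.4] a -85.86 tilt 0.07 j7 -1.84 F [-3.  -1.   9.5] w 0.166
```

>>> {"fn": "drive_tool", "kwargs": {
  "steps": [
    [0, 0, 0, 0, 0.5],
    [0, 0, 0, 0, 0.5],
    [0, 0, 0, 0, 0.5],
    [0, 0, 0, 0, 0.5],
    [0, 0, -0.05, 0, 0.6],
    [0, 0, -0.1, 0, 1],
    [0, 0, -0.11, -8, 1],
    [0, 0, -0.11, -16, 1],
    [0, 0, -0.11, -24, 1],
    [0, 0, -0.11, -32, 1]
  ]
}}

```text
time_s: 26.95
ee_pos: [612.3, -13.2, 179.4]
ee_rot: [-2.805, 1.415, -0.001]
force: [-0.1, -0.0, 0.1]
width: 0.997
```

```bash
python3 go.py 437 -138 150 -14; python3 -c "
from h import *
c=save('wrist','wD6')"
```

```text
t 26.95 pos [612.3 -13.2 179.4] a -53.53 tilt 0.03 j7 -1.27 F [-0.1 -0.   0.1] w 0.997
  row [-0.0039, 0.2152, 0.0294] spin -39.53 rows>= 5.0
```

View pics/wD6.png

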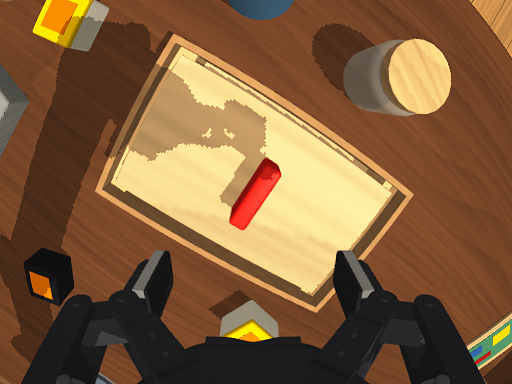

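The divider lies in the crate with gaps on all sides and its red bar up at (256,193). Next is tub B (white, yellow lid).

>>> {"fn": "drive_tool", "kwargs": {
  "steps": [
    [-0.001, 0.04, 0, -8, 1],
    [-0.001, 0.08, 0, -16, 1],
    [-0.002, 0.12, 0.01, -24, 1],
    [-0.003, 0.16, 0.02, -32, 1],
    [-0.004, 0.2, 0.029, -39.5, 1],
    [-0.004, 0.215, 0.029, -39.5, 1],
    [-0.004, 0.215, 0.029, -39.5, 1],
    [-0.004, 0.215, 0.029, -39.5, 1]
  ]
}}

```text
time_s: 27.8
ee_pos: [437.0, -136.7, 150.7]
ee_rot: [-3.117, 0.396, -0.002]
force: [0.2, -0.2, 1.5]
width: 1.0
```

```bash
python3 wb.py y wT1;python3 go.py
```

```text
[251. 189.] [ 435.8 -135.4] [60.6 58.3] 75.6 px 2660
t 27.85 pos [ 437.5 -136.2  150.8] a -14.38 tilt 0.11 j7 -0.34 F [1.  0.1 0. ] w 0.998
```

View pics/wT1.png

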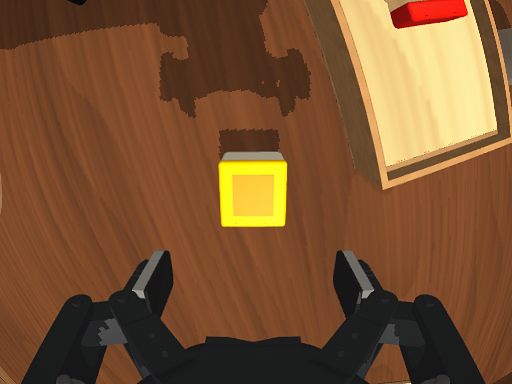

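Tub B (white, yellow lid) is at (251,189), which gives (435.8, -135.4).

```bash
python3 go.py 436 -135.5 14 -14.4
```

```text
t 27.85 pos [ 437.5 -136.2  150.8] a -14.38 tilt 0.11 j7 -0.34 F [1.  0.1 0. ] w 0.998
  row [-0.0019, -0.0002, 0.1368] spin 0.02 rows>= 3.0
```

>>> {"fn": "drive_tool", "kwargs": {
  "steps": [
    [-0.001, 0, 0.05, 0, 1],
    [-0.001, 0, 0.1, 0, 1],
    [-0.001, 0, 0.137, 0, 1],
    [-0.001, 0, 0.137, 0, 1],
    [-0.001, 0, 0.137, 0, 0],
    [-0.001, 0, 0.137, 0, 0],
    [-0.001, 0, 0.137, 0, 0],
    [-0.001, 0, 0.137, 0, 0],
    [-0.001, 0, 0.137, 0, 0]
  ],
  "squeeze": 50
}}

```text
time_s: 28.75
ee_pos: [437.5, -136.6, 15.4]
ee_rot: [3.116, -0.392, 0.008]
force: [-0.2, 0.9, 6.9]
width: 0.673
```

```bash
python3 go.py 436 -135 200 - 619.5 -79 200 4.2
```

```text
t 28.75 pos [ 437.5 -136.6   15.4] a -14.36 tilt 0.29 j7 -0.59 F [-0.2  0.9  6.9] w 0.673
  row [-0.0009, -0.0012, -0.1846] spin 0 rows>= 4.0
  row [0.163, -0.1009, -0.1838] spin -18.56 rows>= 6.0
```

>>> {"fn": "drive_tool", "kwargs": {
  "steps": [
    [0, 0, -0.05, 0, 0],
    [0, 0, -0.1, 0, 0],
    [0.02, -0.012, -0.14, -4, 0],
    [0.06, -0.037, -0.15, -9, 0],
    [0.1, -0.06, -0.15, -14, 0],
    [0.14, -0.085, -0.15, -18.5, 0],
    [0.163, -0.101, -0.15, -18.5, 0],
    [0.163, -0.101, -0.15, -18.5, 0],
    [0.163, -0.101, -0.15, -18.5, 0]
  ]
}}

```text
time_s: 29.65
ee_pos: [618.0, -78.9, 163.6]
ee_rot: [3.139, 0.114, -0.0]
force: [-0.2, -0.2, -0.2]
width: 0.671
```

```bash
python3 -c "
from h import *
c=save('wrist','wT2')"; python3 go.py 618.2 -78.5 79 4.2
```

```text
t 29.7 pos [617.4 -79.6 163.6] a 4.13 tilt 0.07 j7 -0.28 F [-0.1 -0.5 -2.2] w 0.671
  row [0.001, -0.0011, 0.0846] spin -0.07 rows>= 2.0
```

View pics/wT2.png

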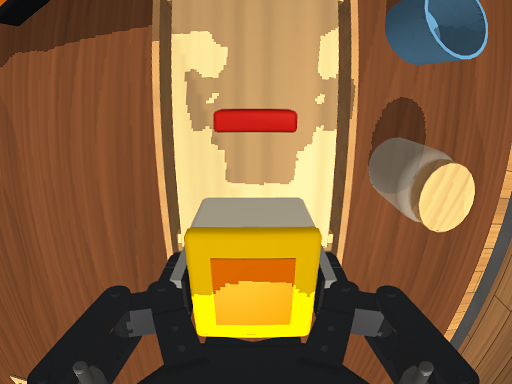

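>>> {"fn": "drive_tool", "kwargs": {
  "steps": [
    [0.001, 0, 0.03, 0, 0],
    [0.001, 0, 0.06, 0, 0],
    [0.001, 0, 0.078, 0, 0],
    [0.001, 0, 0.084, 0, 0],
    [0.001, 0, 0.085, 0, 0],
    [0.001, 0, 0.086, 0, 0],
    [0.001, 0, 0.087, 0, 0],
    [0.001, 0, 0.087, 0, 0]
  ]
}}

```text
time_s: 30.5
ee_pos: [620.1, -78.9, 77.6]
ee_rot: [3.139, 0.114, 0.003]
force: [-0.9, -0.4, 3.2]
width: 0.667
```

```bash
python3 go.py
```

```text
t 30.5 pos [620.1 -78.9  77.6] a 4.14 tilt 0.12 j7 -0.35 F [-0.9 -0.4  3.2] w 0.667
```

>>> {"fn": "drive_tool", "kwargs": {
  "steps": [
    [0, 0, 0, 0, 0.9],
    [0, 0, 0, 0, 0.9],
    [0, 0, 0, 0, 0.9],
    [0, 0, -0.05, 0, 0.95],
    [0, 0, -0.1, 0, 1],
    [0.005, -0.04, -0.12, -1, 1],
    [0.01, -0.09, -0.12, -2, 1],
    [0.01, -0.14, -0.12, -3, 1],
    [0.01, -0.19, -0.12, -3, 1],
    [0.005, -0.24, -0.1, -3, 1],
    [0, -0.29, -0.08, -3, 1],
    [0, -0.34, -0.07, -3, 1]
  ]
}}

```text
time_s: 31.7
ee_pos: [594.3, 252.0, 146.8]
ee_rot: [3.134, 0.195, -0.003]
force: [0.1, -0.1, 0.1]
width: 1.001
```

>>> {"fn": "drive_tool", "kwargs": {
  "steps": [
    [0, 0, 0, 0, 1],
    [0, 0, 0, 0, 1]
  ]
}}

```text
time_s: 31.9
ee_pos: [594.5, 253.0, 148.0]
ee_rot: [-3.135, -0.202, 0.001]
force: [0.3, -0.5, -0.7]
width: 1.004
```

```bash
python3 wb.py y wT3;python3 go.py 644 263 14 7
```

```text
[437. 177.] [767.6 295.6] [35.6 37.6] 36.4 px 1048
[312. 189.] [642.3 263.8] [58.7 60.6] 6.5 px 3923
t 31.95 pos [595.6 250.9 148.1] a 7.17 tilt 0.05 j7 -0.77 F [ 1.3 -1.  -0.2] w 0.999
  row [0.0495, -0.0061, 0.1341] spin 0.17 rows>= 3.0
```

View pics/wT3.png

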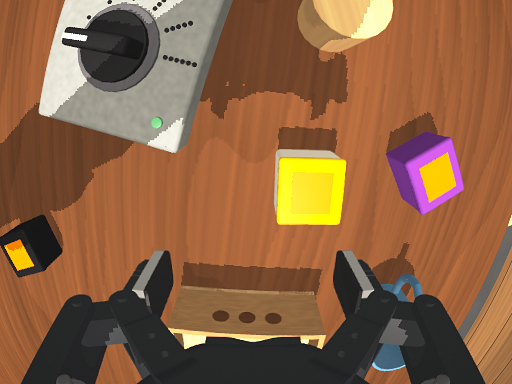

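Tub A (white, yellow lid) is at (312,189), which gives (642.3, 263.8). The purple look-alike at (435,175) is clear of it. Shift over it, then down.

>>> {"fn": "drive_tool", "kwargs": {
  "steps": [
    [0.047, -0.012, 0, 0.6, 1],
    [0.047, -0.012, 0.03, 0.6, 1],
    [0.047, -0.012, 0.06, 0.6, 1],
    [0.047, -0.012, 0.06, 0.6, 1]
  ]
}}

```text
time_s: 32.35
ee_pos: [639.6, 264.1, 83.9]
ee_rot: [3.132, 0.174, -0.011]
force: [-0.8, -0.7, -0.6]
width: 1.002
```

```bash
python3 go.py 642.5 263.5 14 6.5
```

```text
t 32.35 pos [639.6 264.1  83.9] a 6.35 tilt 0.49 j7 -0.79 F [-0.8 -0.7 -0.6] w 1.002
  row [0.0033, 0.0006, 0.0699] spin -0.15 rows>= 2.0
```

>>> {"fn": "drive_tool", "kwargs": {
  "steps": [
    [0.001, 0, 0.035, 0, 1],
    [0.001, 0, 0.072, 0, 1],
    [0.001, 0, 0.072, 0, 1],
    [0.001, 0, 0.072, 0, 0],
    [0.001, 0, 0.072, 0, 0],
    [0.001, 0, 0.072, 0, 0],
    [0.001, 0, 0.072, 0, 0],
    [0.001, 0, 0.072, 0, 0]
  ]
}}

```text
time_s: 33.15
ee_pos: [643.5, 270.0, 19.8]
ee_rot: [-3.135, -0.179, -0.008]
force: [0.8, -0.9, 6.8]
width: 0.671
```

```bash
python3 go.py 609 52 165 4.2
```

```text
t 33.15 pos [643.5 270.   19.8] a 6.52 tilt 0.3 j7 -0.84 F [ 0.8 -0.9  6.8] w 0.671
  row [-0.0583, 0.2125, -0.1458] spin 2.32 rows>= 6.0
```

>>> {"fn": "drive_tool", "kwargs": {
  "steps": [
    [0, 0, -0.05, 0, 0],
    [0, 0, -0.1, 0, 0],
    [-0.01, 0.04, -0.14, 2, 0],
    [-0.025, 0.09, -0.145, 2.3, 0],
    [-0.04, 0.14, -0.145, 2.3, 0],
    [-0.055, 0.18, -0.145, 2.3, 0],
    [-0.058, 0.207, -0.145, 2.3, 0],
    [-0.058, 0.207, -0.145, 2.3, 0],
    [-0.058, 0.207, -0.145, 2.3, 0]
  ]
}}

```text
time_s: 34.05
ee_pos: [607.7, 56.2, 162.2]
ee_rot: [-3.139, -0.114, -0.002]
force: [1.4, -0.1, -1.6]
width: 0.669
```

```bash
python3 -c "
from h import *
c=save('wrist','wT4');save('side','sT4')"; python3 go.py 609 57 82 4.2
```

```text
t 34.15 pos [607.6  58.7 162.2] a 4.38 tilt 0.09 j7 -0.5 F [-0.8  0.7 -1. ] w 0.674
  row [0.0012, 0.0019, 0.0802] spin 0.18 rows>= 2.0
```

View pics/wT4.png

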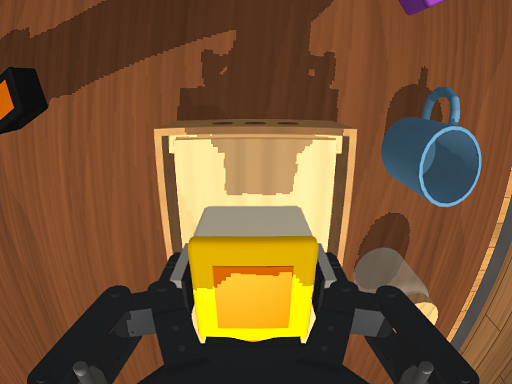

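View pics/sT4.png

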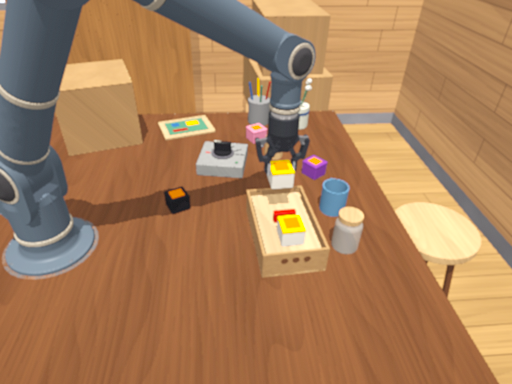

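>>> {"fn": "drive_tool", "kwargs": {
  "steps": [
    [0.001, 0.002, 0.03, 0, 0],
    [0.001, 0.002, 0.06, 0, 0],
    [0.001, 0.002, 0.074, 0, 0],
    [0.001, 0.002, 0.079, 0, 0],
    [0.001, 0.002, 0.08, 0, 0],
    [0.001, 0.002, 0.081, 0, 0],
    [0.001, 0.002, 0.082, 0, 0],
    [0.001, 0.002, 0.082, 0, 0]
  ]
}}

```text
time_s: 34.95
ee_pos: [609.4, 56.4, 81.7]
ee_rot: [-3.139, -0.118, -0.004]
force: [-3.2, 0.3, 7.6]
width: 0.672
```

```bash
python3 go.py
```

```text
t 34.95 pos [609.4  56.4  81.7] a 4.32 tilt 0.14 j7 -0.57 F [-3.2  0.3  7.6] w 0.672
```

>>> {"fn": "drive_tool", "kwargs": {
  "steps": [
    [0, 0, 0, 0, 0.9],
    [0, 0, 0, 0, 0.9],
    [0, 0, 0, 0, 0.9],
    [0, 0, -0.05, 0, 0.95],
    [0, 0, -0.1, 0, 1],
    [-0.02, -0.05, -0.12, -8, 1],
    [-0.04, -0.1, -0.12, -16, 1],
    [-0.07, -0.14, -0.12, -24, 1],
    [-0.1, -0.18, -0.12, -32, 1],
    [-0.1, -0.22, -0.12, -40, 1],
    [-0.12, -0.26, -0.12, -48, 1],
    [-0.12, -0.3, -0.12, -56, 1]
  ]
}}

```text
time_s: 36.15
ee_pos: [464.2, 346.9, 199.8]
ee_rot: [2.71, 1.588, -0.0]
force: [-0.0, -0.4, 0.1]
width: 1.005
```

```bash
python3 go.py 463 370 160 80; python3 - <<'E'
from h import *
save('wrist','wE')
for n,sl in [('top',(slice(110,260),slice(130,400))),('side',(slice(120,300),slice(150,390)))]:
    c=save(n,n+'E'); a=cv2.resize(c['color'][sl],None,fx=2.9,fy=2.9,interpolation=cv2.INTER_CUBIC)
    cv2.imwrite(f'pics/{n}Ez.png',a[:,:,::-1])
E
```

```text
t 36.15 pos [464.2 346.9 199.8] a 60.74 tilt 0.05 j7 -0.17 F [-0.  -0.4  0.1] w 1.005
  row [0.0197, -0.0124, 0.0397] spin -19.26 rows>= 3.0
```

View pics/topEz.png

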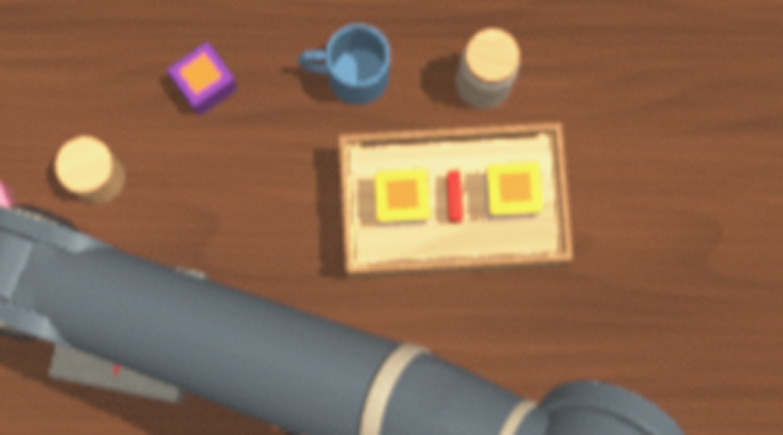

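View pics/sideEz.png

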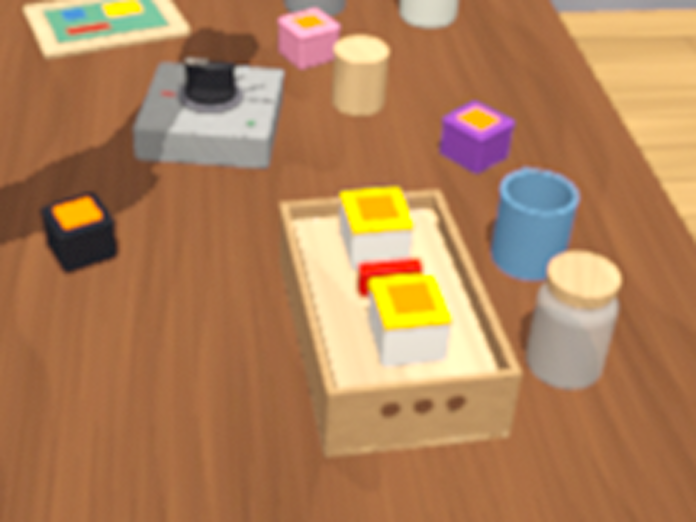

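Everything is packed: both tubs stand upright on the divider at crop px (402,195) and (514,190), either side of the red bar. Back to the dial.

```bash
python3 go.py 462.5 370.8 140 80
```

```text
t 36.3 pos [465.3 348.  199.5] a 60.51 tilt 0.12 j7 -0.17 F [ 0.8 -0.7 -0.5] w 1.001
  row [0.0184, -0.0136, 0.0596] spin -19.49 rows>= 3.0
```

>>> {"fn": "drive_tool", "kwargs": {
  "steps": [
    [0.018, -0.014, 0.02, -8, 1],
    [0.018, -0.014, 0.05, -16, 1],
    [0.018, -0.014, 0.06, -19.5, 1],
    [0.018, -0.014, 0.06, -19.5, 1],
    [0.018, -0.014, 0.06, -19.5, 1]
  ]
}}

```text
time_s: 36.8
ee_pos: [464.5, 366.8, 139.5]
ee_rot: [2.414, 2.009, -0.0]
force: [0.1, -0.6, 0.9]
width: 0.999
```

```bash
python3 -c "
from h import *
c=save('wrist','wF')"; python3 go.py 462.5 370.8 65 79.5
```

```text
t 36.85 pos [464.5 367.2 140.1] a 79.56 tilt 0.07 j7 0.04 F [-0.5 -0.1 -0.9] w 1.0
  row [0.0031, -0.0027, 0.0751] spin 0.06 rows>= 2.0
```

View pics/wF.png

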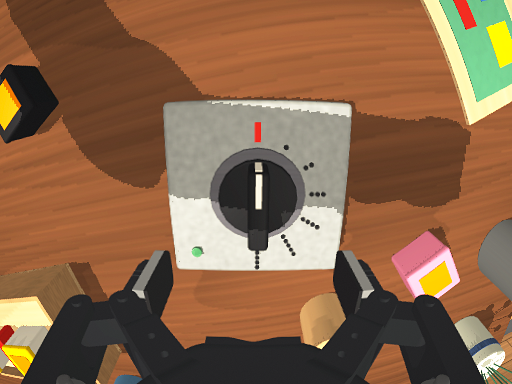

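The dial still sits at off, with the pointer at (258,165) in line with the red dash (258,132). Descend, grip and turn clockwise.

>>> {"fn": "drive_tool", "kwargs": {
  "steps": [
    [0.003, -0.002, 0.04, 0, 1],
    [0.003, -0.002, 0.075, 0, 1],
    [0.003, -0.002, 0.075, 0, 1],
    [0.003, -0.002, 0.075, 0, 0],
    [0.003, -0.002, 0.075, 0, 0],
    [0.003, -0.002, 0.075, 0, 0],
    [0.003, -0.002, 0.075, 0, 0],
    [0.003, -0.002, 0.075, 0, 0],
    [0.003, -0.002, 0.075, 0, 0],
    [0.003, -0.002, 0.075, 0, 0],
    [0.003, -0.002, 0.075, 0, 0]
  ],
  "squeeze": 40
}}

```text
time_s: 37.95
ee_pos: [462.5, 370.9, 65.3]
ee_rot: [2.411, 2.013, 0.001]
force: [-0.8, -3.2, 5.9]
width: 0.168
```

```bash
python3 go.py
```

```text
t 37.95 pos [462.5 370.9  65.3] a 79.71 tilt 0.07 j7 -0.04 F [-0.8 -3.2  5.9] w 0.168
```

>>> {"fn": "drive_tool", "kwargs": {
  "steps": [
    [0, 0, 0, 8, 0],
    [0, 0, 0, 16, 0],
    [0, 0, 0, 24, 0],
    [0, 0, 0, 32, 0],
    [0, 0, 0, 40, 0],
    [0, 0, 0, 48, 0],
    [0, 0, 0, 56, 0],
    [0, 0, 0, 64, 0],
    [0, 0, 0, 72, 0],
    [0, 0, 0, 80, 0],
    [0, 0, 0, 80, 0]
  ]
}}

```text
time_s: 39.05
ee_pos: [461.8, 370.4, 65.3]
ee_rot: [3.139, -0.01, 0.001]
force: [-1.8, -3.4, 7.2]
width: 0.166
```

```bash
python3 go.py - - - -40
```

```text
t 39.05 pos [461.8 370.4  65.3] a -0.36 tilt 0.15 j7 -1.24 F [-1.8 -3.4  7.2] w 0.166
  row [0.0, 0.0, 0.0] spin 39.64 rows>= 5.0
```

>>> {"fn": "drive_tool", "kwargs": {
  "steps": [
    [0, 0, 0, 8, 0],
    [0, 0, 0, 16, 0],
    [0, 0, 0, 24, 0],
    [0, 0, 0, 32, 0],
    [0, 0, 0, 39.5, 0],
    [0, 0, 0, 39.5, 0],
    [0, 0, 0, 39.5, 0]
  ]
}}

```text
time_s: 39.75
ee_pos: [461.4, 370.5, 65.3]
ee_rot: [2.953, -1.066, 0.001]
force: [-3.7, -3.9, 8.7]
width: 0.166
```

```bash
python3 go.py; python3 -c "
from h import *
save('wrist','wG')"
```

```text
t 39.75 pos [461.4 370.5  65.3] a -39.71 tilt 0.13 j7 -1.82 F [-3.7 -3.9  8.7] w 0.166
```

View pics/wG.png

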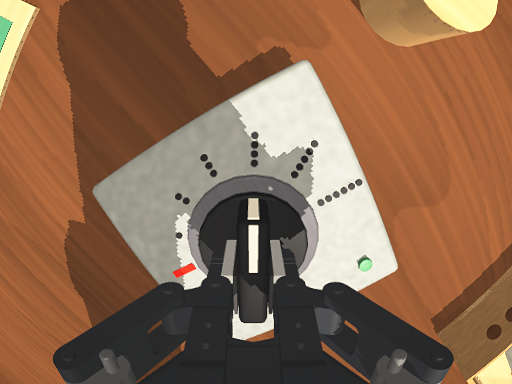

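The pointer faces the 4-dot row at (254,150). Release and rise.

>>> {"fn": "drive_tool", "kwargs": {
  "steps": [
    [0, 0, 0, 0, 0.5],
    [0, 0, 0, 0, 0.5],
    [0, 0, 0, 0, 0.5],
    [0, 0, 0, 0, 0.5],
    [0, 0, -0.05, 0, 0.6],
    [0, 0, -0.1, 0, 1],
    [0, 0, -0.14, 0, 1],
    [0, 0, -0.14, 0, 1],
    [0, 0, -0.14, 0, 1]
  ]
}}

```text
time_s: 40.7
ee_pos: [462.5, 371.2, 205.2]
ee_rot: [-2.953, 1.068, -0.002]
force: [0.3, -0.2, -0.8]
width: 1.001
```

```bash
python3 go.py; python3 - <<'E'
from h import *
save('wrist','wH')
c=save('top','topH'); a=cv2.resize(c['color'][110:260,130:400],None,fx=2.9,fy=2.9,interpolation=cv2.INTER_CUBIC)
cv2.imwrite('pics/topHz.png',a[:,:,::-1])
c=save('side','sideH')
a=cv2.resize(c['color'][120:300,150:390],None,fx=2.9,fy=2.9,interpolation=cv2.INTER_CUBIC)
cv2.imwrite('pics/sideHz.png',a[:,:,::-1])
# divider level: depth samples from top camera at board points
c=dict(np.load('pics/topE.npz'));P=cloud(c);X=P.reshape(-1,3)
ca=np.array([613.5,-13.3]);ex=np.array([np.cos(.073),np.sin(.073)]);ey=np.array([-ex[1],ex[0]])
for a,b in [(-50,-105),(50,-105),(-50,105),(50,105),(-50,0),(50,0),(0,65),(0,-65)]:
    q=ca+a*ex+b*ey; m=(np.hypot(X[:,0]-q[0],X[:,1]-q[1])<9)&(X[:,2]>30); print(a,b,np.median(X[m,2]).round(1),m.sum())
E
```

```text
t 40.7 pos [462.5 371.2 205.2] a -39.76 tilt 0.11 j7 -1.71 F [ 0.3 -0.2 -0.8] w 1.001
-50 -105 63.3 23
50 -105 63.0 20
-50 105 63.4 23
50 105 63.8 21
-50 0 64.6 22
50 0 63.3 20
0 65 114.6 22
0 -65 115.4 23
```

View pics/wH.png

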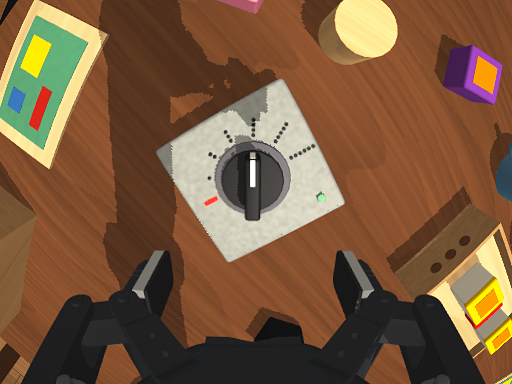

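View pics/sideHz.png

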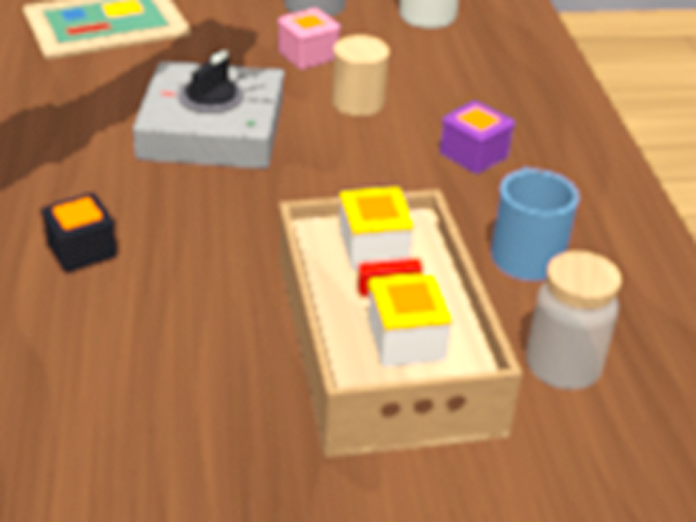

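View pics/topHz.png

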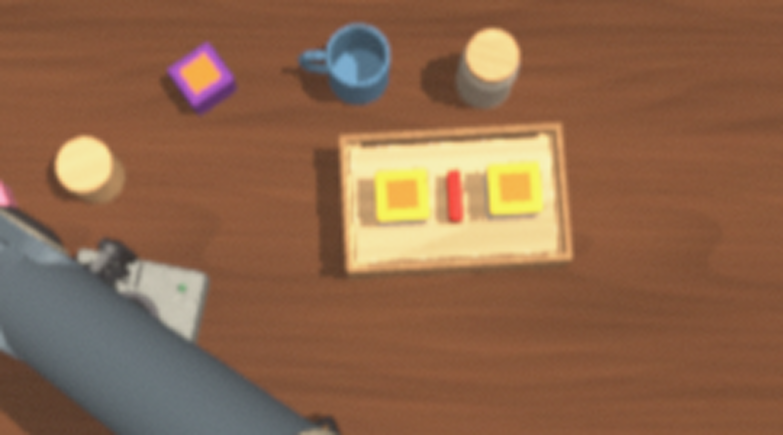

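The dial, now let go, points at the 4-dot row (253,127). The divider reads level at 63 to 64.6 mm at every sampled point, and the tub tops read about 115 mm. The mug, jar and candle look where they were. Handing in.

```bash
python3 -c "
from rig import sign_off
print(sign_off())"
```

```text
the job is handed in; nothing more can be done
None
```

The crate is packed in the order you asked, and the job was handed in at about 41 s. I turned the dial from five back to the off stop and stood all three puzzle boxes on the floor. The divider then went on its ledges with the red bar up, with both white tubs on it. Last, I clicked the dial clockwise to four.

**What the last checks showed**
- **Dial:** after release, its pointer sits at the row of four dots.
- **Divider:** it reads level in the depth image at six points, 63.0 to 64.6 mm against 62 nominal. There is a gap on every side.
- **Tubs:** both are upright, with tops at about 115 mm against 112 nominal. I put these small offsets down to camera calibration.
- **Puzzle boxes:** all three were seen standing flat with lids up before the divider covered them. They can't be seen since.
- **Bystanders:** the mug, jar and candle look unmoved in the pictures. The black, pink and purple look-alikes were not touched.

No check failed. Readings of the crate's centre differed by up to 3.5 mm between views; checking the gap to the crate rim just before lowering the divider settled it. I saw no grip slip and no knocked box.

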